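Fit the lens and screw down the retaining ring of a bench light

ROBOT

A 6-joint arm with a two-finger parallel gripper is mounted at the origin on the work surface. World frame = base frame: x ahead of the robot, y to its left, z up, the work surface at z = 0. Lengths are in m, angles in rad, forces in N, time in s.
With the tool pointing down it reaches from about 0.35 to 0.85 m from the base axis. Payload 8.1 kg.
Tool frame: the origin (TCP) lies midway between the tips of the shut fingers; the grasp point (between the pads) lies tcp_to_grasp behind it (tcp_to_grasp is the distance from the TCP to the grasp point, in m); z points along the fingers, y is the direction in which the jaws open and shut (so a half turn about z gives the same grasp; the last joint's range is limited). The gripper opens to 93 mm and grips with 3 to 60 N. Pads are 15 mm wide; open, the fingers measure 128 mm over their backs; the gripper's body (75 mm by 188 mm) begins 65 mm behind the grasp point.
Start: joints at [1.019, 0.13, 1.488, -0, 1.523, -0.085], TCP at [0.27, 0.536, 0.219] pointing down, gripper open.
Joint ranges: [-2.96, 2.96], [-0.89, 2.26], [0.02, 2.5], [-1.34, 4.48], [0, 2.73], [-2.66, 2.66]. Speed limits (rad/s): [2.39, 2.39, 2.79, 3.14, 3.14, 3.14].

INTERFACE

Orientations are given as a unit quaternion [w, x, y, z].
In Python, from bench import observe, get_image, camera_info, finish_job, tcp_to_grasp gives the robot as it stands.
- The arm moves only by the tool arm_command, never from a script. Its argument "increments" is text: rows parted by semicolons, each of 7 numbers parted by spaces: the opening, from 0 (shut) to 1 (fully open), then the shift along the world's x, y, z in m, then the turn, a rotation vector about the world's x, y, z in degrees. In form: grip tx ty tz rx ry rz; .... A call has 1 to 20 rows; each row is the pose to reach, as a shift and turn from the pose commanded when the call began; what a row does not reach only later rows make up. A row lasts 1/8 s, in which the tool goes at most 62.5 mm and 10.7 degrees, less where a joint would pass 70% of its speed; a pose out of reach is approached as far as the arm can. A call with a gripper value outside its range is refused whole. The fingers move at their own pace and stop on an object; the grip force is fixed at half the most. Time passes only in rows, so rows that repeat a pose let the fingers close. It gives the time, the measured TCP pose, the force and the opening at its end, in the units of the state.
- observe(): the state, without advancing time (a new reading comes with each control period).
- get_image(name): name is "side" or "top"; returns the picture (400x640x3 uint8, blue, green, red); there is no depth.
- camera_info(name): a dict with "fx", "fy", "cx", "cy" (pixels), "xyz" and "attitude" of the camera in the world. Camera axes: x right, y down, z forward; pixel columns grow to the right and rows downward; lengths in m; the calibration is good to about 2 mm. A picture is of the moment at which its call begins. camera_info takes no time and is no camera call.
- finish_job(): hands the job in, once; it reports no verdict.
The state is a dict: "clock": time; "joints": joint angles; "qd": joint speeds; "tau": joint torques, N m; "position": TCP position; "ee_rot": TCP orientation; "contact_force": force on the tool from outside, world axes, zero at the start; "torque": the same for the moment, N m; "width": opening from 0.0 (shut) to 1.0 (fully open).
Only numpy, scipy, OpenCV 4.12 (cv2) and the standard library are available. Lean on these libraries where they do the work, as an engineer would, in place of code of your own. Each camera call takes 0.05 s, during which the arm holds its last target.

TASK

Set the glass lens, domed side up, down into the open barrel of the yellow bench light, gently. Then put the retaining ring over it and screw it down clockwise until it is snug: it must press the lens onto its spring seat, clearly past first resistance, without overtightening, which would crack the glass. Leave the other things on the bench where they are.

Things in the scene. Friction and masses are not known exactly. Their poses are not given: they have to be found in the camera images.
- light: yellow bench light, fixed: foot 150 x 125 mm with an upright aluminium barrel, the lens cell, open at the top. Origin on the barrel's axis at bench height, z up. Deck around the barrel 38 mm above the bench, rim 64 mm above it; bore 42.4 mm, outside 50 mm. Thread: three ribs outside the barrel, 120 degrees apart, reaching 30 mm from the axis, 4 mm thick
- cell_mouth (a point): centre of the barrel's rim, axes as the light's. The lens seat in the barrel is a spring-loaded disc, its face 9 mm below the rim give or take 1 mm, different each time; spring 6 N per mm, it can sink 6 mm. A seated lens has about 9 mm inside the barrel, about 7 mm of its edge standing out
- rib_gap (a point): a gap between two ribs: point on the rim's level, 28 mm from the axis, 12 degrees anticlockwise of the light's x axis (more gaps 120 and 240 degrees on; white dots on the deck below). Gaps are 24 degrees wide. From a gap each rib runs 96 degrees clockwise seen from above, its underside starting 5.6 mm below the rim and sinking 0.075 mm per degree, to a stop at its end
- lens: thick glass lens, 60 g, diameter 40 mm, cylindrical white frosted edge 16 mm high (foot chamfered 1.5 mm), flat below, with a low clear dome 26 mm wide and 4 mm high on top. Origin at the centre of its flat underside, z up through the dome. Starts dome up on a green pad 4 mm thick. It cracks if the ring presses it, or it is pressed on the light, with more than 25 N
- ring: retaining ring, about 110 g, 40 mm tall, right way up on the bench. Origin at the centre of its lower edge, z up. Black skirt 72 mm across outside, 64 mm inside; black web at 20 to 24 mm height whose underside presses on the lens's edge; 31 mm hole through. With its pins through the gaps it rests on the lens, lower edge about 13 mm below the rim; with pins on top of the ribs, 3 mm or more higher
- ring_pin (a point): inner part of one of three inward pins in the ring's skirt: 5 mm thick, centred 3 mm above the lower edge, 29 mm from the axis on the ring's x axis (the others 120 and 240 degrees on; white dots on the web above them). They reach in to 26.5 mm from the axis, go down through the rib gaps, then hook under the ribs as the ring turns clockwise seen from above
- ring_collar (a point): middle of the round brass collar, 48 mm across, 24 to 40 mm above the ring's lower edge: hold and turn here. From the gap the ring turns freely 25 to 60 degrees, then the ribs pull it down 0.075 mm and add 0.45 N of press per degree, 0.03 to 0.04 N m resistance per N. Snug: 4 N or more; 25 N cracks the glass; aim for 25 degrees past first resistance. It stays as left. Stop: 95 degrees from gap
- snowman: white ceramic snowman jar with a hat, 70 mm wide, 109 mm tall, origin at the centre of its underside; leave alone
- pitch_block: engraver's dark pitch block on a wooden foot, 72 mm wide, 63 mm tall, origin at the centre of its underside; leave alone
- screwdriver: red-handled screwdriver lying on the bench, 150 mm long; leave alone
Not all that is in view belongs to the job. Of the things like the lens, leave any that is orange; of the rest the smaller one is meant.

How it is judged:
By the outcome, as a careful person would: the job done as asked, in the order asked, and still so for the second after the job is handed in, with the robot touching nothing.
It also fails if it takes over 72 s, if anything falls off the work surface, if the arm or the gripper's body presses on something with over 40 N, if the wrist force passes 120 N, or if a joint passes its speed limit or range.

## Working session

There is one attempt and no reset: what is moved stays moved. The work goes in short steps, Python scripts to look and compute and a tool call to move; the robot and the scene stay as the last step left them, time stands still between calls to the robot, and variables do not carry over. Pictures are saved under pics/ and viewed, and the job is handed in when it is done.

Besides the shell and the picture viewer there is one more tool, called after ">>>" as name(argument=value, ...) on one line, values as JSON. arm_command: Moves the arm, as the interface text tells. Its arguments: {"type":"object","properties":{"increments":{"type":"string"}},"required":["increments"]}

```bash
mkdir -p pics; ls; python3 - <<'E'
from bench import *
import cv2
print(observe(), tcp_to_grasp)
for n in("side","top"):
    print(camera_info(n)); cv2.imwrite(f"pics/{n}0.png",get_image(n))
E
```

```text
pics
{'clock': 0.0, 'joints': array([ 1.01859730e+00,  1.31164373e-01,  1.48926669e+00, -3.86398517e-06,
        1.52296288e+00, -8.53654825e-02]), 'qd': array([ 0.00071435, -0.00067819,  0.0002702 ,  0.00239946,  0.000841  ,
        0.00048112]), 'tau': array([-9.54774841e-04, -5.59856379e+01, -4.91742218e+01,  7.65349274e-02,
        3.60550289e-02, -7.88396915e-05]), 'position': array([0.26970816, 0.53534473, 0.21759242]), 'ee_rot': array([-2.80439312e-04,  2.31302799e-01,  9.72881393e-01, -8.55874128e-04]), 'contact_force': array([ 0.10050334, -0.76424579, -0.27906417]), 'torque': array([ 0.00358549,  0.05123085, -0.01774192]), 'width': 1.0013962496553679} 0.0188
{'fx': 379.06626324667576, 'fy': 379.06626324667576, 'cx': 320.56227458081344, 'cy': 199.08162667773576, 'xyz': array([ 0.08220514, -0.62585025,  0.64473284]), 'attitude': array([-0.41505126,  0.84085466, -0.31536769,  0.14573643])}
{'fx': 415.15145468737603, 'fy': 415.15145468737603, 'cx': 318.861827614961, 'cy': 196.89769425700123, 'xyz': array([ 0.38852262, -0.04047339,  1.1157658 ]), 'attitude': array([ 0.07521772, -0.69641908,  0.7109392 , -0.06251581])}
```

View pics/side0.png

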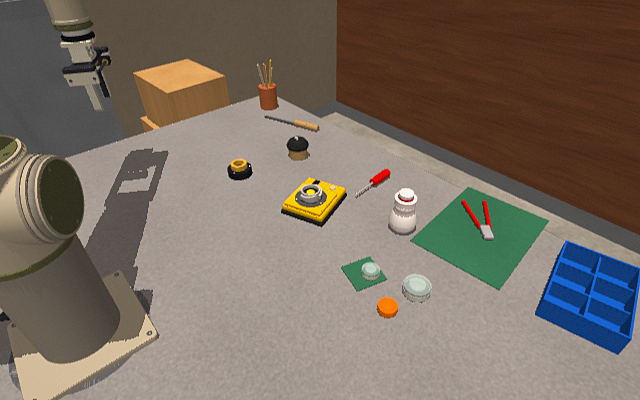

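View pics/top0.png

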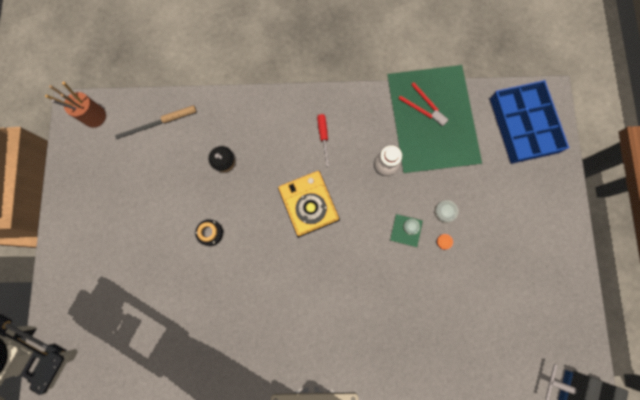

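The side view shows the light at (313,198), the ring at (239,168), and three lens-like things. They are clear on the green pad (371,270), a larger clear one (417,288), and an orange one (387,307). In the top view the same three are at (412,227), (447,211) and (446,242). The one on the green pad fits: it is not orange and is the smaller of the rest. I'll confirm it in a crop and measure.

```bash
cat > h.py <<'E'
import numpy as np, cv2
from bench import *
from scipy.spatial.transform import Rotation as R
def ray(n,uv):
    c=camera_info(n); q=c["attitude"]; r=R.from_quat([q[1],q[2],q[3],q[0]])
    d=r.apply([(uv[0]-c["cx"])/c["fx"],(uv[1]-c["cy"])/c["fy"],1.]); return c["xyz"],d
def onz(n,uv,z):
    o,d=ray(n,uv); return o+d*(z-o[2])/d[2]
def proj(n,p):
    c=camera_info(n); q=c["attitude"]; r=R.from_quat([q[1],q[2],q[3],q[0]])
    v=r.inv().apply(np.asarray(p)-c["xyz"]); return np.array([c["fx"]*v[0]/v[2]+c["cx"],c["fy"]*v[1]/v[2]+c["cy"]])
def crop(im,u,v,hw,hh,s): 
    return cv2.resize(im[v-hh:v+hh,u-hw:u+hw],None,fx=s,fy=s,interpolation=cv2.INTER_CUBIC)
E
python3 - <<'E'
from h import *
t=cv2.imread("pics/top0.png"); s=cv2.imread("pics/side0.png")
a=[crop(t,425,225,40,30,8),crop(s,385,280,50,37,8)]
b=[crop(t,312,205,35,35,8),crop(t,209,232,20,35,8)]
c=[crop(s,313,198,40,30,8),crop(s,239,168,20,30,8)]
cv2.imwrite("pics/c1.png",crop(t,425,225,40,30,8))
cv2.imwrite("pics/c1s.png",crop(s,390,285,45,35,8))
cv2.imwrite("pics/c2.png",np.hstack(b)[:, :800]); cv2.imwrite("pics/c3.png",np.hstack(c)[:,:960][:, :800])
E
```

```text
(no output)
```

View pics/c1.png

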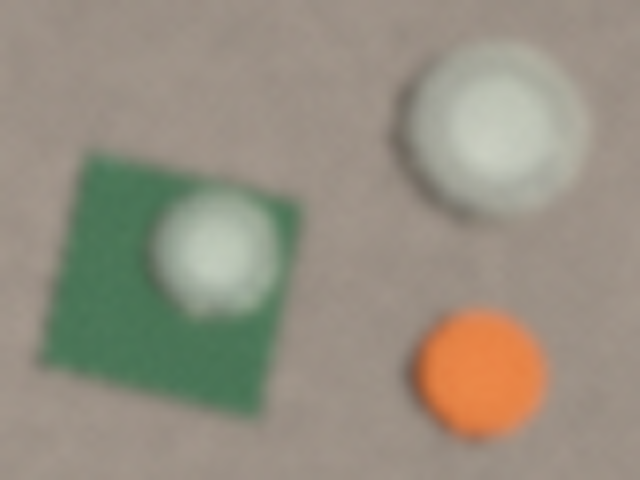

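View pics/c1s.png

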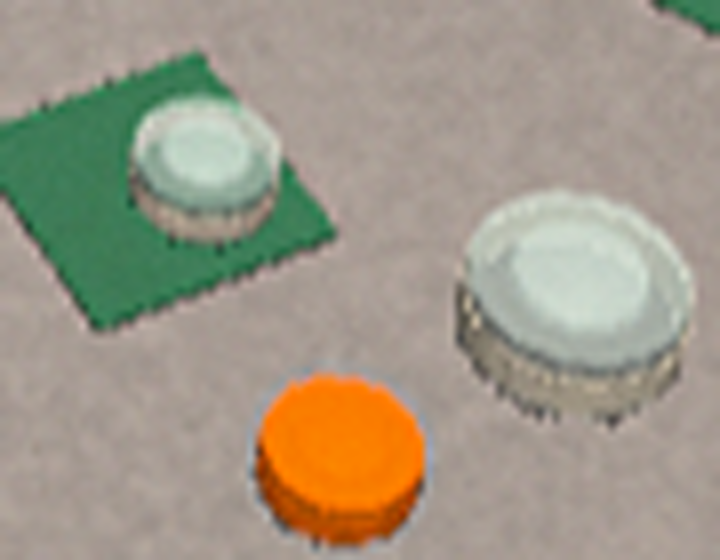

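View pics/c2.png

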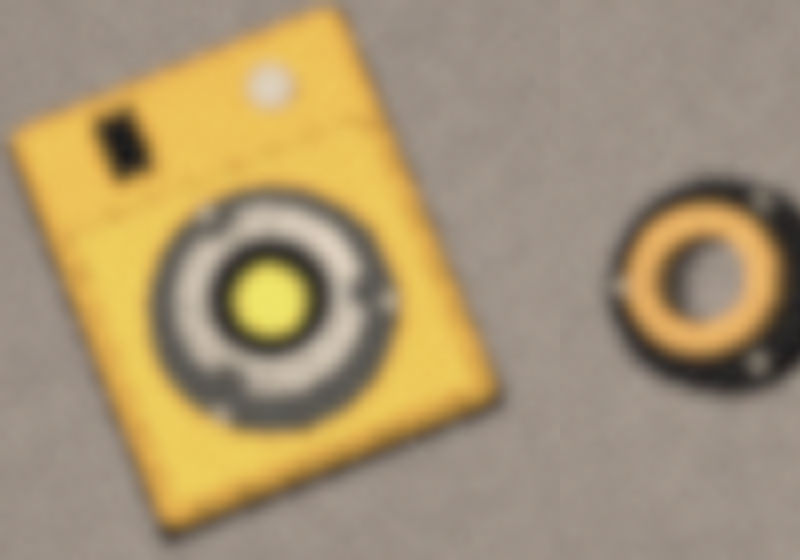

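View pics/c3.png

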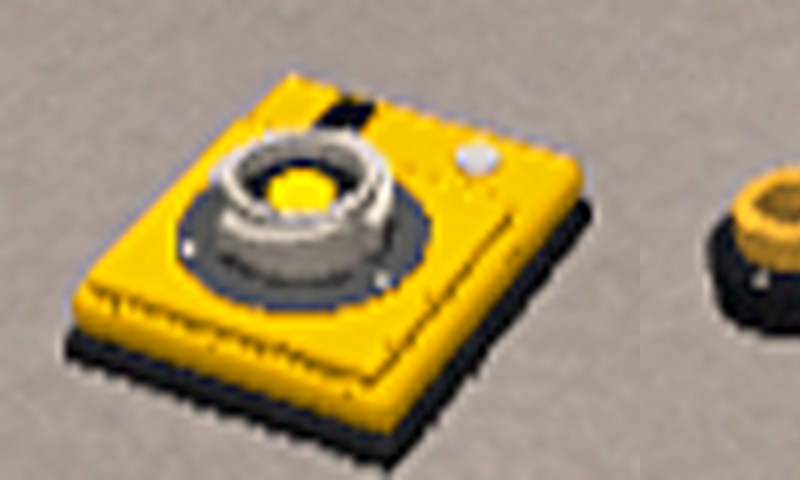

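The crop confirms it: the lens is on the pad at top (412,227), clear and clearly smaller than the clear one at (447,211), and not orange. Next I'll measure precisely with masks in both views.

```bash
cat > meas.py <<'E'
from h import *
def im_(n,tag): return cv2.imread(f"pics/{n}{tag}.png")
def blobs(mask,s,u0,v0,amin):
    c,_=cv2.findContours(mask.astype(np.uint8),cv2.RETR_EXTERNAL,cv2.CHAIN_APPROX_NONE); out=[]
    for k in c:
        M=cv2.moments(k)
        if M["m00"]>amin: out.append((round(M["m10"]/M["m00"]/s+u0+.5/s-.5,2),round(M["m01"]/M["m00"]/s+v0+.5/s-.5,2),round(M["m00"]/s/s,1),k))
    return out
E
python3 - <<'E'
from meas import *
S=8
def prep(n,u,v,hw,hh):
    im=im_(n,0); c=crop(im,u,v,hw,hh,S); return c,cv2.cvtColor(c,cv2.COLOR_BGR2HSV).astype(int),u-hw,v-hh
def show(name,bl,n,z):
    for b in bl: print(name,b[:3],onz(n,b[:2],z).round(4))
for n,LI,RI,LE in(("top",(312,205),(209,232),(412,227)),("side",(313,198),(239,168),(371,271))):
    c,h,u0,v0=prep(n,*LI,36,30)
    x,y=h[...,0],h[...,1]; V=h[...,2]
    m=(x>15)&(x<35)&(y>110)
    show("yellow",blobs(m,S,u0,v0,2000),n,0.037)
    # white dots
    # ring
    c,h,u0,v0=prep(n,*RI,22,22)
    m=(h[...,0]>8)&(h[...,0]<28)&(h[...,1]>90)&(h[...,2]>90); show("brass",blobs(m,S,u0,v0,1000),n,0.04)
    m2=(h[...,2]<75); show("black",blobs((m|m2),S,u0,v0,1000),n,0.024)
    c,h,u0,v0=prep(n,*LE,26,20)
    m=(h[...,0]>55)&(h[...,0]<90)&(h[...,1]>80); show("pad",blobs(m,S,u0,v0,1000),n,0.004)
    print(h[10:-1:24,10:-1:24,1][:14])
E
```

```text
yellow (308.05, 203.43, 2411.8) [0.585  0.0059 0.037 ]
brass (206.36, 231.34, 333.7) [0.5162 0.2726 0.04  ]
black (215.1, 235.63, 149.5) [0.5063 0.2537 0.024 ]
black (206.36, 231.34, 333.7) [0.5181 0.2773 0.024 ]
pad (402.49, 232.55, 362.9) [ 0.5062 -0.2443  0.004 ]
[[36 35 35 33 33 36 36 34 36 34 36 36 36 36 34 34 34]
 [34 35 34 32 36 34 34 35 37 34 36 34 36 36 36 36 33]
 [36 36 36 30 30 30 35 36 37 34 33 37 36 36 38 36 37]
 [34 35 35 72 92 89 69 45 32 34 34 34 34 33 35 33 37]
 [37 35 32 86 94 93 82 34 27 30 44 46 29 34 35 34 36]
 [36 35 27 92 92 92 31 24 20 22 25 75 30 34 37 35 36]
 [34 35 40 93 93 83 25 21 19 21 24 50 33 35 36 35 36]
 [34 35 66 91 93 92 30 22 19 20 25 45 35 35 37 35 35]
 [35 33 84 94 94 94 65 28 22 26 38 42 34 35 36 34 35]
 [34 27 92 95 94 93 96 74 61 72 87 33 36 36 34 35 35]
 [35 35 93 93 93 93 94 94 92 92 90 31 35 35 33 36 37]
 [36 29 39 63 85 91 95 97 94 93 76 32 34 35 36 36 41]
 [34 36 35 33 32 27 43 63 90 95 53 34 35 34 36 35 37]]
yellow (310.16, 191.26, 43.6) [0.5862 0.0197 0.037 ]
yellow (315.31, 201.09, 1160.1) [ 0.569  -0.0223  0.037 ]
brass (238.4, 164.6
[... 363 characters left out ...]
 34  32 138 141 129 132 107  99  32  29  31  32  29  32  29]
 [ 27 119 141 133 129 132  32  14  19  17  16  32  28  28  29  33  29]
 [135 134 126 123 133 145  18  25  27  22  20  18  31  29  34  26  30]
 [125 125 127 129 124  46  43  22  24  24  26  13  37  31  31  30  32]
 [139 131 128 130 120  40  43  35  27  34  34  31 117  34  31  31  28]
 [ 31 135 127 121 125 150  49  34  29  40  31  71 126  48  30  33  31]
 [ 33 120 131 127 131 127 140  44  46  38  36 132 129 179  34  30  29]
 [ 27  32 140 130 126 122 121 122 139 132 129 119  31  37  28  32  29]
 [ 29  29  32 133 132 125 128 133 166  19  37  31  28  29  29  28  30]
 [ 29  27  30 101 131 134 121  29  32  32  33  30  32  28  32  27  30]]
```

```bash
python3 - <<'E'
from meas import *
S=12
t=im_("top",0); s=im_("side",0)
def g(im,u,v,hw,hh,name):
    c=crop(im,u,v,hw,hh,S)
    for k in range(0,2*hw,5): cv2.putText(c,str(u-hw+k),(k*S,10),0,.35,(0,0,255),1); cv2.line(c,(k*S+S//2,12),(k*S+S//2,18),(0,0,255),1)
    for k in range(0,2*hh,5): cv2.putText(c,str(v-hh+k),(0,k*S+S//2),0,.35,(0,0,255),1)
    return c
a=g(t,412,227,14,14,""); b=g(s,371,271,14,14,"")
cv2.imwrite("pics/l.png",np.hstack([a,b]))
la=lambda c: cv2.cvtColor(cv2.normalize(cv2.GaussianBlur(cv2.cvtColor(c,cv2.COLOR_BGR2LAB)[...,1],(0,0),5).clip(105,140),None,0,255,cv2.NORM_MINMAX),cv2.COLOR_GRAY2BGR)
cv2.imwrite("pics/lab.png",np.hstack([la(a),la(b)]))
a=g(t,312,207,16,16,""); b=g(s,312,193,16,16,"")
cv2.imwrite("pics/b.png",np.hstack([a,b]))
a=g(t,208,232,16,16,""); b=g(s,239,168,16,16,"")
cv2.imwrite("pics/r.png",np.hstack([a,b]))
E
```

```text
(no output)
```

View pics/l.png

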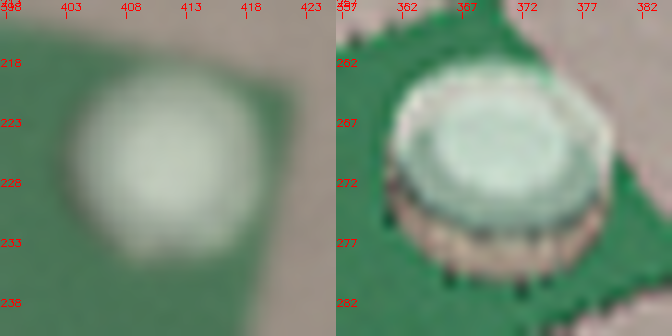

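View pics/lab.png

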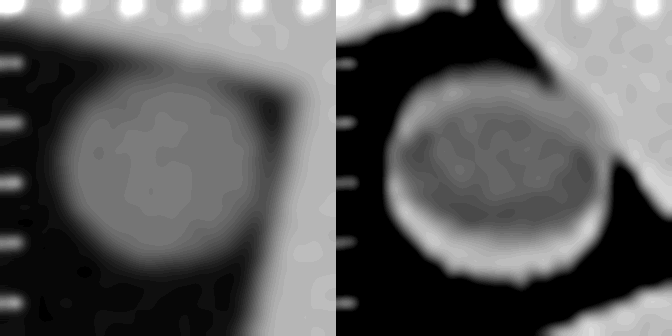

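View pics/b.png

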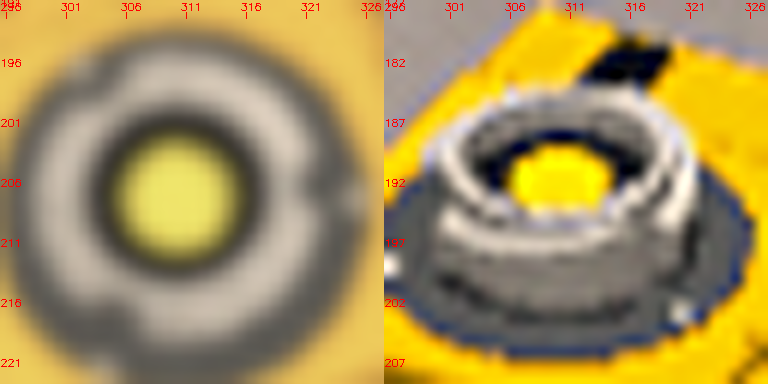

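View pics/r.png

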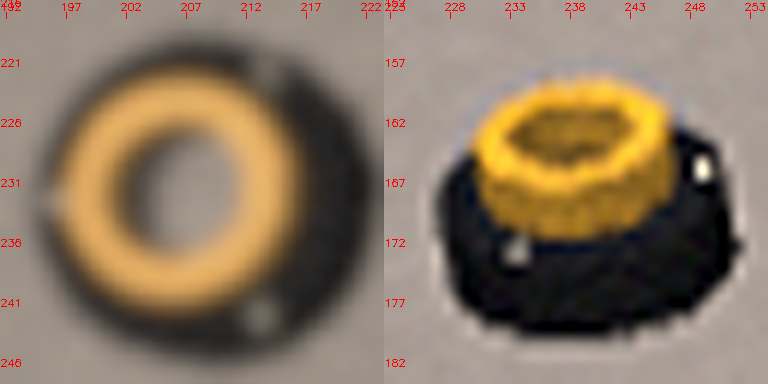

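```bash
python3 - <<'E'
from meas import *
S=12
def prep(n,u,v,hw,hh):
    im=im_(n,0); c=cv2.GaussianBlur(crop(im,u,v,hw,hh,S),(0,0),4); return c,cv2.cvtColor(c,cv2.COLOR_BGR2HSV).astype(int),cv2.cvtColor(c,cv2.COLOR_BGR2LAB).astype(int),u-hw,v-hh
def ell(m,u0,v0,n,z,name,amin=3000,hull=False):
    c,_=cv2.findContours(m.astype(np.uint8),cv2.RETR_EXTERNAL,cv2.CHAIN_APPROX_NONE)
    k=max(c,key=cv2.contourArea)
    if hull:k=cv2.convexHull(k)
    M=cv2.moments(k); ce=np.array([M["m10"],M["m01"]])/M["m00"]
    pts=(k[:,0,:]+.5)/S-.5+[u0,v0]; uv=(ce+.5)/S-.5+[u0,v0]
    w=np.array([onz(n,p,z) for p in pts]); 
    (x,y),r=(0,0),0
    A=np.c_[2*w[:,:2],np.ones(len(w))]; sol=np.linalg.lstsq(A,(w[:,:2]**2).sum(1),rcond=None)[0]; r=np.sqrt(sol[2]+sol[0]**2+sol[1]**2)
    print(n,name,"uv",uv.round(2),"cent",onz(n,uv,z).round(4),"fit",sol[:2].round(4),"r",r.round(4),"eqr",np.sqrt(cv2.contourArea(np.array(w[:,:2]*1e4,dtype=np.float32))/np.pi).round(1)/1e4)
    return uv
# ring
for n,R_ in(("top",(209,232)),("side",(239,168))):
    c,h,l,u0,v0=prep(n,*R_,22,22)
    m=(l[...,2]>(155 if n=="top" else 160)); ell(m,u0,v0,n,.032,"brass",hull=True)
    bg=np.median(h[...,2][:60]); ell((h[...,2]<95)|m,u0,v0,n,.012,"ring sil",hull=True)
# light
c,h,l,u0,v0=prep("top",312,207,30,30)
print(h[30*S,::24,2],l[30*S,::24,2])
ell(np.where((lambda d:d<14.)(np.hypot(*(np.indices(h.shape[:2])/S-[[[30]],[[30]]]))),(l[...,2]<160),0)|0>0,u0,v0,"top",.064,"x")
disc=(l[...,2]<165); ell(disc,u0,v0,"top",.038,"deckdisc(outside bench too)")
c,h,l,u0,v0=prep("side",313,198,40,30)
E
```

```text
top brass uv [206.39 231.36] cent [0.5171 0.2749 0.032 ] fit [0.5172 0.275 ] r 0.0256 eqr 0.0255
top ring sil uv [206.39 231.36] cent [0.5195 0.2807 0.012 ] fit [0.5196 0.2808] r 0.026 eqr 0.02597
side brass uv [238.4  164.63] cent [0.5149 0.2732 0.032 ] fit [0.5161 0.2739] r 0.0318 eqr 0.030639999999999997
side ring sil uv [239.33 169.45] cent [0.517  0.2769 0.012 ] fit [0.5215 0.2792] r 0.0515 eqr 0.04825
[158 145 173 226 235 238 231 148 113 185 179  80 127 228 239 239 213  98
 110 175 114 110 165 224 237 228 192 156 158 160] [135 136 164 183 186 187 184 154 133 137 137 133 162 186 188 188 183 153
 133 136 133 134 147 180 186 184 169 139 136 135]
top x uv [311.46 206.73] cent [ 0.5712 -0.0039  0.064 ] fit [ 0.5715 -0.0039] r 0.0359 eqr 0.03589Traceback (most recent call last):
  File "<stdin>", line 25, in <module>
  File "<stdin>", line 11, in ell
  File "h.py", line 8, in onz
    o,d=ray(n,uv); return o+d*(z-o[2])/d[2]
        ~~~^^^^^^
  File "h.py", line 5, in ray
    c=camera_info(n); q=c["attitude"]; r=R.from_quat([q[1],q[2],q[3],q[0]])
ValueError: time passes only in moves, steps and waits
```

```bash
python3 - <<'E'
from bench import camera_info
import pickle
pickle.dump({n:camera_info(n) for n in("side","top")},open("cam.pkl","wb"))
E
sed -i 's/^from bench import \*/from bench import observe,get_image,finish_job,tcp_to_grasp\nimport pickle\nCI=pickle.load(open("\.\/cam.pkl","rb"))\ncamera_info=CI.get/' h.py
cat >> meas.py <<'E'
from scipy.ndimage import map_coordinates
def radial(n,ch,uv0,r0,r1,z,thr,rising,angs=range(0,360,5),sub=.1,asp=1.0):
    """first crossing of thr along rays from uv0 between r0..r1 px (vertical scaled by asp)"""
    P=[]
    for a in angs:
        a=np.radians(a); r=np.arange(r0,r1,sub)
        u=uv0[0]+r*np.cos(a); v=uv0[1]+asp*r*np.sin(a)
        p=map_coordinates(ch.astype(float),[v,u],order=1)
        x=(p>thr) if rising else (p<thr)
        k=np.argmax(x)
        if x[k] and k>0: P.append((u[k],v[k]))
    return np.array(P)
def cfit(n,P,z,name):
    w=np.array([onz(n,p,z)[:2] for p in P]); keep=np.ones(len(w),bool)
    for _ in range(5):
        A=np.c_[2*w[keep],np.ones(keep.sum())]; s=np.linalg.lstsq(A,(w[keep]**2).sum(1),rcond=None)[0]; r=np.sqrt(s[2]+s[0]**2+s[1]**2)
        e=np.abs(np.hypot(*(w-s[:2]).T)-r); keep=e<max(2.5*np.median(e),3e-4)
    print(n,name,s[:2].round(4),"r",r.round(4),"med err",np.median(e).round(4),keep.sum(),len(w)); return s[:2]
E
python3 - <<'E'
from meas import *
t=im_("top",0); s=im_("side",0)
V=cv2.cvtColor(t,cv2.COLOR_BGR2HSV)[...,2]; B=cv2.cvtColor(t,cv2.COLOR_BGR2LAB)[...,2]
print(V[207,295:327],B[207,295:327])
c=(310.2,206.8)
Bt=cv2.cvtColor(t,cv2.COLOR_BGR2LAB)[...,2]
cfit("top",radial("top",B,c,9,20,.038,160,True),.038,"deck disc")
cfit("top",radial("top",V,c,6.3,12,.064,135,True),.064,"bore")
cfit("top",radial("top",B,c,1,8,.054,160,False),.055,"lamp")
Vs=cv2.cvtColor(s,cv2.COLOR_BGR2HSV)[...,2]; Bs=cv2.cvtColor(s,cv2.COLOR_BGR2LAB)[...,2]
c=(310.5,191)
for v in (186,188,191,194,196,198): print(v,Vs[v,294:328])
E
```

```text
[175 121 103 129 167 192 192 161 107  65  96 162 218 234 238 239 239 238
 230 196 134  79  83 137 176 173 140 111 105 126 156 179] [165 144 134 134 136 138 137 137 134 135 152 171 184 187 188 188 188 188
 187 180 164 145 133 134 136 136 134 133 133 135 140 153]
top deck disc [ 0.572  -0.0006] r 0.0409 med err 0.0001 65 72
top bore [ 0.5714 -0.0007] r 0.0199 med err 0.0002 72 72
top lamp [ 0.5721 -0.0006] r 0.0128 med err 0.0001 66 72
186 [164 166 168 162 163 237 255 255 252 246 199 159 125 124 143 130 142 145
 149 129 127 147 183 224 228 234 247 250 249 248 248 249 248 248]
188 [161 160 152 232 255 254 226 225 197  99 123 120 114  64  66  52  35  33
  52  44  84 104 114 115 179 232 231 243 251 242 241 248 249 249]
191 [234 255 255 255 213 109 102 193 218  96  29  36 125 255 255 255 255 255
 255 255 232  42  20  76 217 152 217 249  98 141 251 255 252 250]
194 [255 255  95  91  87  85 100 177 144 101 176 204 180 163 251 243 233 245
 232 229 199 226 144 108 133 233 247 154  86  87  90 101 244 255]
196 [255 100  93  86  89  86 131 180 213 209 198 181 181 172 175 172 173 174
 196 225 211 170 147 116 108 141 132  39  63  91  89  96  99 255]
198 [255 108 208 116  83  83 113 121 117 124 115 144 140 146 150 151 127 125
 131 125 124 123 122 116 118 130 103  39  92  91  88  96 172 255]
```

```bash
python3 - <<'E'
from meas import *
t=im_("top",0); s=im_("side",0)
Bs=cv2.cvtColor(s,cv2.COLOR_BGR2LAB)[...,2]
# side: deck disc lower boundary
P=radial("side",Bs,(311,196),9,22,.038,165,True,angs=range(-10,190,5),asp=.75)
cfit("side",P,.038,"deck disc")
P=radial("side",Bs,(310.5,191.5),1,9,.055,165,False,asp=.75); cfit("side",P,.055,"lamp")
# dots: local maxima, whiteness
def dot(im,uv,r=3):
    u,v=map(int,np.round(uv)); w=im[v-r:v+r+1,u-r:u+r+1].min(2).astype(float); w=np.clip(w-np.percentile(w,75),0,None)
    yy,xx=np.mgrid[v-r:v+r+1,u-r:u+r+1]; return (xx*w).sum()/w.sum(),(yy*w).sum()/w.sum()
def ang(n,uvs,c,z,per=120):
    for uv in uvs:
        w=onz(n,uv,z)[:2]-c; print(n,"r",np.hypot(*w).round(4),"ang",np.degrees(np.arctan2(w[1],w[0])).round(1), "mod120",(np.degrees(np.arctan2(w[1],w[0]))%120).round(1))
print("light"); C=np.array([.5715,-.0006])
ang("top",[(302.2,196.7),(324.6,207.2),(304.3,221.5)],C,.038)
ang("side",[dot(s,(295.9,198.6),2),dot(s,(319.9,202.7),2)],C,.038)
print("ring");
for C,z in((np.array([.517,.275]),.024),(np.array([.515,.2735]),.024)):
    ang("top",[dot(t,(195.5,232)),dot(t,(213,222)),dot(t,(213,241.8))],C,z)
    ang("side",[dot(s,(249,165.3),2),dot(s,(233.5,172.2),2)],C,z)
d=[dot(t,(196,232.4)),dot(t,(213.5,222)),dot(t,(213,241.8))]
print(d,np.mean([onz("top",x,.024) for x in d],0))
# lens
L=cv2.cvtColor(t,cv2.COLOR_BGR2LAB)[...,1]; print(L[226,398:426]); 
P=radial("top",L,(411.5,226),4,14,.012,114,False); cfit("top",P,.012,"lens")
Ls=cv2.cvtColor(s,cv2.COLOR_BGR2LAB)[...,1]; print(Ls[270,357:385])
P=radial("side",Ls,(371,271),5,14,.012,108,False,asp=.9); 
k=cv2.convexHull(P.astype(np.float32));M=cv2.moments(k);print(onz("side",(M["m10"]/M["m00"],M["m01"]/M["m00"]),.012),len(P))
E
```

```text
side deck disc [ 5.708e-01 -2.000e-04] r 0.0419 med err 0.0004 40 40
side lamp [5.709e-01 2.000e-04] r 0.0122 med err 0.0004 68 72
light
top r 0.0385 ang 34.4 mod120 34.4
top r 0.0371 ang -86.6 mod120 33.4
top r 0.0385 ang 153.9 mod120 33.9
side r 0.039 ang 150.6 mod120 30.6
side r 0.0363 ang -85.9 mod120 34.1
ring
top r 0.0375 ang 88.0 mod120 88.0
top r 0.0363 ang -29.1 mod120 90.9
top r 0.0363 ang -147.8 mod120 92.2
side r 0.0328 ang -25.5 mod120 94.5
side r 0.034 ang -148.7 mod120 91.3
top r 0.0391 ang 85.2 mod120 85.2
top r 0.0374 ang -25.6 mod120 94.4
top r 0.0339 ang -148.2 mod120 91.8
side r 0.034 ang -21.8 mod120 98.2
side r 0.0315 ang -149.1 mod120 90.9
[(np.float64(193.16666666666666), np.float64(231.55555555555554)), (np.float64(215.3252427184466), np.float64(219.373786407767)), (np.float64(214.12865497076024), np.float64(243.2280701754386))] [0.51806725 0.27416064 0.024     ]
[106 106 106 107 110 117 121 121 121 121 121 122 122 121 122 121 121 121
 121 121 120 116 114 118 125 130 130 130]
top lens [ 0.5218 -0.2669] r 0.0224 med err 0.0005 50 53
[ 99 100  98  98 120 117 116 115 118 119 120 118 119 118 118 119 118 119
 120 118 114 118 127 107 131 132 132 130]
[ 0.51797829 -0.2667911   0.012     ] 58
```

Measured positions:

| Thing | Estimate (m) | Notes |
|---|---|---|
| Light axis | (0.571, 0.000) | both views within 1 mm; gaps at 34° mod 120° |
| Ring | (0.5165, 0.274) | pins at about 91.5° mod 120° |
| Lens | about (0.520, -0.267) | |

The sizes match those given. Moving over the lens.

>>> arm_command(increments="0.65 0.25 -0.803 -0.11 0 0 0;0.65 0.25 -0.803 -0.11 0 0 0;0.65 0.25 -0.803 -0.11 0 0 0;0.65 0.25 -0.803 -0.11 0 0 0;0.65 0.25 -0.803 -0.11 0 0 0;0.65 0.25 -0.803 -0.11 0 0 0;0.65 0.25 -0.803 -0.11 0 0 0;0.65 0.25 -0.803 -0.11 0 0 0;0.65 0.25 -0.803 -0.11 0 0 0;0.65 0.25 -0.803 -0.11 0 0 0;0.65 0.25 -0.803 -0.11 0 0 0;0.65 0.25 -0.803 -0.11 0 0 0;0.65 0.25 -0.803 -0.11 0 0 0;0.65 0.25 -0.803 -0.11 0 0 0;0.65 0.25 -0.803 -0.11 0 0 0;0.65 0.25 -0.803 -0.11 0 0 0")

```text
clock: 2.1
position: [0.5195, -0.2663, 0.1081]
ee_rot: [-0.001, 0.231, 0.973, 0.0]
contact_force: [0.8, -0.7, -0.6]
width: 0.651
```

```bash
python3 - <<'E'
from h import *
s=get_image("side");t=get_image("top"); cv2.imwrite("pics/s1.png",np.hstack([crop(s,371,265,50,60,4),crop(t,412,227,50,60,4)]))
E
```

```text
(no output)
```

View pics/s1.png

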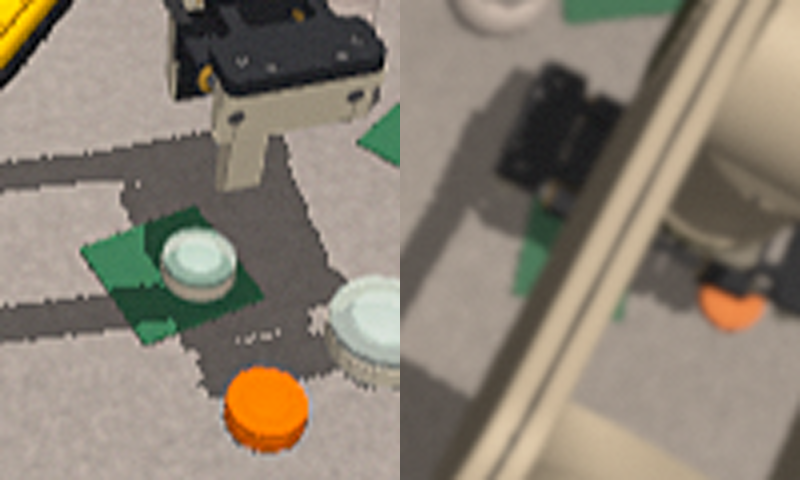

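```bash
python3 - <<'E'
from h import *
print(onz("top",(445.5,241.5),.015),onz("side",(387.5,307),.008),onz("top",(447,211),.02),proj("side",[.506,-.294,.108]))
L=onz("top",(410.9,226.6),.012);print(L)
E
```

```text
[ 0.47912963 -0.35360478  0.015     ] [ 0.4792326  -0.35241326  0.008     ] [ 0.55939737 -0.36240406  0.02      ] [378.73065366 249.44465742]
[ 0.52076833 -0.2660055   0.012     ]
```

>>> arm_command(increments="0.65 0 0 -0.06 0 0 0;0.65 0 0 -0.093 0 0 0;0.65 0 0 -0.093 0 0 0;0 0 0 -0.093 0 0 0;0 0 0 -0.093 0 0 0;0 0 0 -0.093 0 0 0;0 0 0 -0.093 0 0 0")

```text
clock: 3.08
position: [0.5215, -0.2679, 0.0179]
ee_rot: [0.002, 0.231, 0.973, -0.0]
contact_force: [0.3, 1.6, 7.0]
width: 0.402
```

```bash
python3 - <<'E'
from h import *
print(observe())
s=get_image("side"); cv2.imwrite("pics/s2.png",crop(s,371,265,40,40,8))
E
```

```text
{'clock': 3.075, 'joints': array([-5.62174480e-01,  2.75222176e-01,  1.70747282e+00,  2.82305032e-04,
        1.15536302e+00, -1.66628613e+00]), 'qd': array([-0.00111938,  0.00188672, -0.0026344 , -0.0018559 ,  0.00119599,
        0.00015553]), 'tau': array([-6.45988248e-01, -5.34029353e+01, -4.02583015e+01, -3.72156976e-01,
       -2.97878785e-01,  2.38747231e-02]), 'position': array([ 0.52154413, -0.26793556,  0.01785267]), 'ee_rot': array([ 1.71436629e-03,  2.31285406e-01,  9.72884331e-01, -4.48413093e-04]), 'contact_force': array([0.2688508 , 1.57340236, 7.00808093]), 'torque': array([0.22202263, 0.05104966, 0.0308454 ]), 'width': 0.40227783426989644}
```

View pics/s2.png

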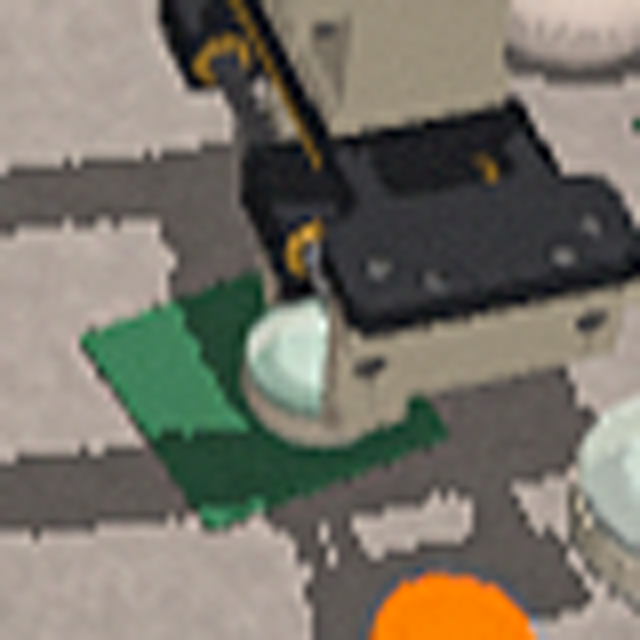

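```bash
python3 - <<'E'
from h import *
for uv in((370.4,268.7),(370.9,269.2)): print(onz("side",uv,.020))
print("dome",onz("side",(357+(495-336)/12-.5,257+140/12-.5),.023),onz("top",(398+162/12-.5,213+165/12-.5),.024))
print(proj("side",[.5215,-.2679,.016]), proj("side",[.5215-.009,-.2679-.018,.018]),"expected crop",(proj("side",[.5215-.009,-.2679-.018,.018])-[331,225])*8)
E
```

```text
[ 0.51889883 -0.26708589  0.02      ]
[ 0.51866654 -0.26878643  0.02      ]
dome [ 0.51686082 -0.26683166  0.023     ] [ 0.52025011 -0.26387252  0.024     ]
[371.38302008 269.55673384] [374.7133955  275.85332154] expected crop [349.70716398 406.82657235]
```

>>> arm_command(increments="0 0 0 0 0 0 0;0 0 0 0 0 0 0")

```text
clock: 3.38
position: [0.5215, -0.2679, 0.0178]
ee_rot: [0.002, 0.231, 0.973, -0.0]
contact_force: [-0.2, 0.9, 7.6]
width: 0.408
```

>>> arm_command(increments="0 0 0 0.01 0 0 0;0 0 0 0.02 0 0 0;0 0 0 0.03 0 0 0;0 0 0 0.03 0 0 0")

```text
clock: 3.88
position: [0.5209, -0.2678, 0.0471]
ee_rot: [0.001, 0.231, 0.973, -0.0]
contact_force: [0.5, 0.2, -0.6]
width: 0.406
```

```bash
python3 - <<'E'
from h import *
print(observe()['position'])
s=get_image("side"); cv2.imwrite("pics/s3.png",crop(s,371,265,40,40,10))
E
```

```text
[ 0.5208648  -0.26776482  0.04713164]
```

View pics/s3.png

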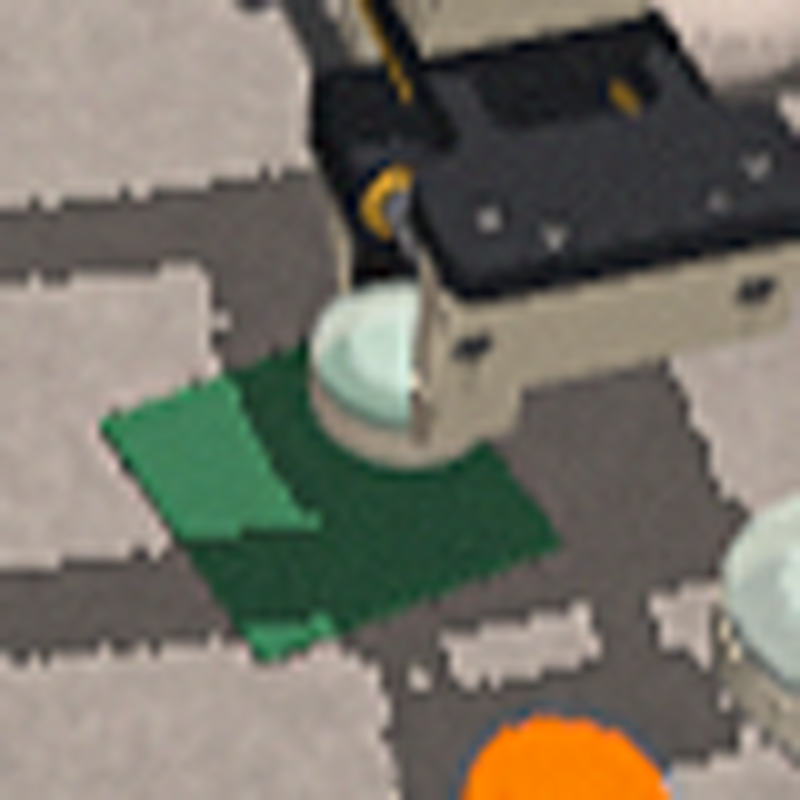

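>>> arm_command(increments="0 0 0 -0.015 0 0 0;0 0 0 -0.027 0 0 0;0 0 0 -0.0285 0 0 0;0 0 0 -0.0285 0 0 0")

```text
clock: 4.42
position: [0.5194, -0.2668, 0.0161]
ee_rot: [-0.001, 0.231, 0.973, 0.0]
contact_force: [-0.8, -0.3, -1.2]
width: 0.413
```

>>> arm_command(increments="0 0 0 -0.001 0 0 0;0 0 0 -0.002 0 0 0;0 0 0 -0.003 0 0 0;0 0 0 -0.003 0 0 0")

```text
clock: 4.92
position: [0.5201, -0.2673, 0.0143]
ee_rot: [0.0, 0.231, 0.973, -0.0]
contact_force: [0.5, -0.0, 0.9]
width: 0.416
```

```bash
python3 - <<'E'
from h import *
print(observe()['position'])
s=get_image("side"); cv2.imwrite("pics/s4.png",crop(s,371,265,40,40,10))
E
```

```text
[ 0.52012977 -0.26726961  0.0142888 ]
```

View pics/s4.png

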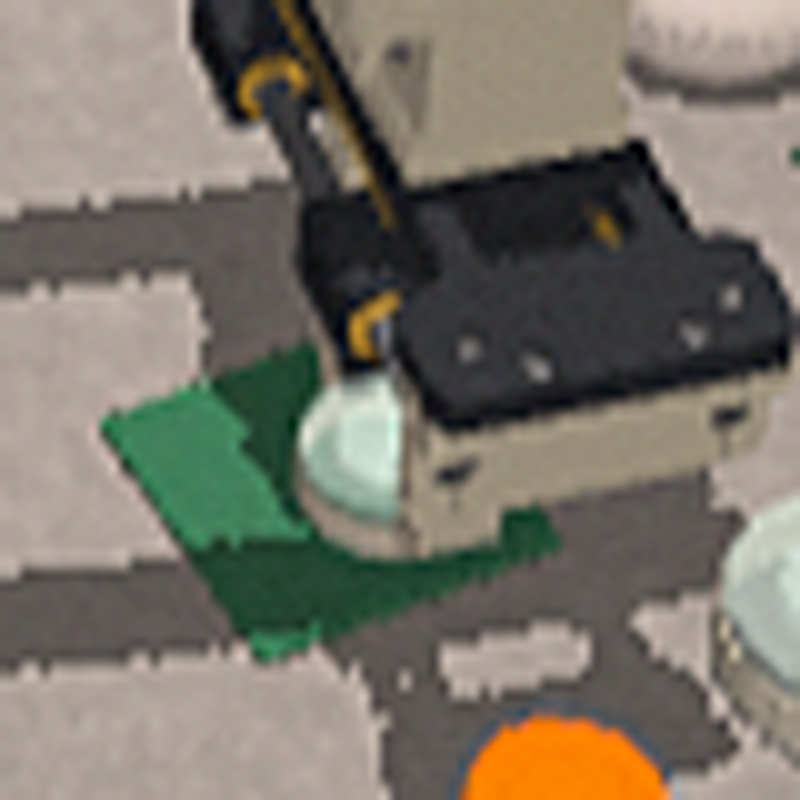

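>>> arm_command(increments="0.65 0 0 0 0 0 0;0.65 0 0 0.001 0 0 0;0.65 0 0 0.001 0 0 0;0.65 0 0 0.001 0 0 -10;0.65 0 0 0.001 0 0 -20;0.65 0 0 0.001 0 0 -30;0.65 0 0 0.001 0 0 -40;0.65 0 0 0.001 0 0 -50;0.65 0 0 0.001 0 0 -60;0.65 0 0 0.001 0 0 -70;0.65 0 0 0.001 0 0 -80;0.65 0 0 0.001 0 0 -90;0.65 0 0 0.001 0 0 -90")

```text
clock: 6.6
position: [0.52, -0.2672, 0.0152]
ee_rot: [0.0, 0.851, 0.525, 0.0]
contact_force: [-0.4, -0.1, -0.1]
width: 0.649
```

```bash
python3 - <<'E'
from h import *
print(observe()['position'],observe()['torque'])
s=get_image("side"); cv2.imwrite("pics/s5.png",crop(s,371,265,40,40,10))
E
```

```text
[ 0.52002021 -0.26719355  0.01516556] [-0.0874352   0.11711533  0.02578317]
```

View pics/s5.png

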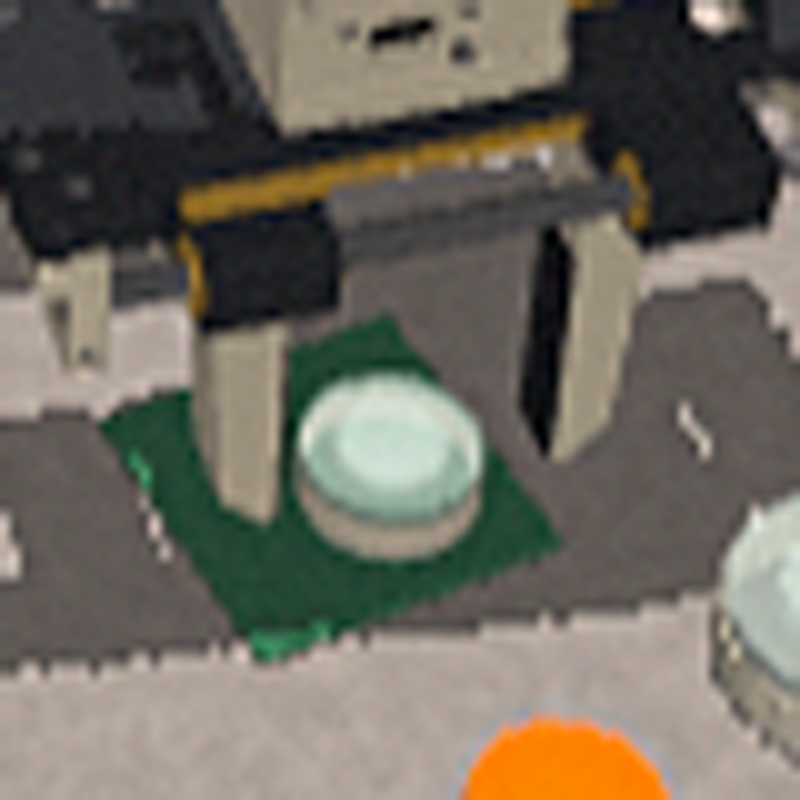

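>>> arm_command(increments="0.5 0 0 0 0 0 0;0.5 0 0 0 0 0 0;0.3 0 0 0 0 0 0;0.3 0 0 0 0 0 0;0.3 0 0 0 0 0 0;0.3 0 0 0 0 0 0")

```text
clock: 7.4
position: [0.52, -0.2671, 0.0151]
ee_rot: [-0.0, 0.851, 0.524, -0.0]
contact_force: [-1.2, -0.1, -0.3]
width: 0.415
```

>>> arm_command(increments="0.3 0 0 0.03 0 0 0;0.3 0 0 0.085 0 0 0;0.3 0.012 0.06 0.09 0 0 0;0.3 0.024 0.12 0.09 0 0 0;0.3 0.036 0.18 0.09 0 0 0;0.3 0.046 0.235 0.09 0 0 0;0.3 0.0513 0.2665 0.09 0 0 0;0.3 0.0513 0.2665 0.085 0 0 0;0.3 0.0513 0.2665 0.08 0 0 0;0.3 0.0513 0.2665 0.08 0 0 0")

```text
clock: 8.65
position: [0.5705, -0.0019, 0.0942]
ee_rot: [-0.0, 0.852, 0.524, -0.001]
contact_force: [0.1, 0.3, -0.5]
width: 0.417
```

```bash
python3 - <<'E'
from h import *
o=observe();print(o['position'],o['contact_force'],o['width'],o['joints'])
s=get_image("side"); t=get_image("top"); cv2.imwrite("pics/s6.png",np.hstack([crop(s,312,190,25,30,10),crop(t,312,205,15,30,10)]));cv2.imwrite("pics/side6.png",s);cv2.imwrite("pics/top6.png",t)
E
```

```text
[ 0.57052466 -0.00187332  0.09417774] [ 0.073075    0.32922106 -0.45104361] 0.41736492419554894 [-9.29717288e-02  1.46354182e-01  1.70343937e+00 -2.72568680e-04
  1.29346582e+00  3.75364861e-01]
```

View pics/s6.png

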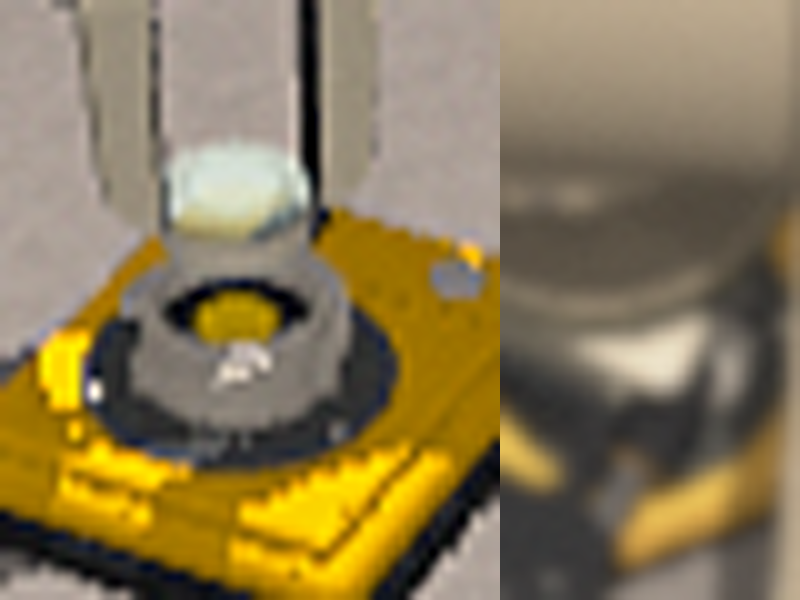

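```bash
python3 - <<'E'
from h import *
print(proj("side",[.5705,-.0019,.099]),proj("side",[.5705,-.0019,.091]),proj("side",[.5705,-.0019,.083]),proj("side",[.5713,-.0005,.064]),proj("side",[.572,-.001,.064]))
s=cv2.imread("pics/side6.png"); 
for v in range(177,190,2): print(v,s[v,298:325].mean(1).astype(int))
E
```

```text
[309.95824357 177.88961388] [310.06460403 180.47937905] [310.16988906 183.04295877] [310.31105151 188.66882391] [310.64196701 188.64689308]
177 [141 137 140 144 120 138 203 193 213 218 218 219 217 217 219 217 211 191
 207 138   5 137 143 137 135 145 159]
179 [137 139 140 136 141  90 199 201 215 219 215 214 213 217 213 215 196 173
 186 203  44 140 145 147 154 163 159]
181 [155 141 137 140 141  89 190 178 181 185 187 196 196 192 186 180 137 131
  96 103  59  16  84  82 123 145 145]
183 [164 164 167 138 130 108 124 120 118 125 128 136 138 138 104  88 105 116
 130 128  38  80  90  89  86  88  88]
185 [165 147 108  96  95 104 126 134 138 140 138 145 144 142 145 141 139 131
 124 116 113 103  90  89  89  90  89]
187 [111  95 100 111 122 115 113 129 138 125 125 119 122 115 117 112 120 127
 120 113 123 121 119 101  88  89  89]
189 [ 93 118 112 121 106 106 100  54   4   4  35  67  70  68  59  24   3   6
  48  96 107 129 121 131  86  85  82]
```

>>> arm_command(increments="0.3 0.0006 0.0012 -0.008 0 0 0;0.3 0.0006 0.0012 -0.014 0 0 0;0.3 0.0006 0.0012 -0.018 0 0 0;0.3 0.0006 0.0012 -0.020 0 0 0;0.3 0.0006 0.0012 -0.022 0 0 0;0.3 0.0006 0.0012 -0.022 0 0 0")

```text
clock: 9.5
position: [0.5718, 0.0005, 0.0731]
ee_rot: [-0.0, 0.851, 0.524, -0.0]
contact_force: [-0.0, -0.2, -1.0]
width: 0.411
```

>>> arm_command(increments="0.3 0 0 -0.001 0 0 0;0.3 0 0 -0.002 0 0 0;0.3 0 0 -0.003 0 0 0;0.3 0 0 -0.003 0 0 0")

```text
clock: 10.0
position: [0.5718, 0.0004, 0.07]
ee_rot: [-0.0, 0.852, 0.524, -0.0]
contact_force: [-2.3, -0.9, 0.1]
width: 0.412
```

```bash
python3 - <<'E'
from h import *
o=observe();print(o['position'],o['contact_force'],o['torque'],o['width'])
s=get_image("side"); cv2.imwrite("pics/s7.png",crop(s,312,190,30,25,12))
E
```

```text
[5.71838816e-01 4.37349339e-04 7.00472496e-02] [-2.26360083 -0.91463876  0.12700895] [-0.25967384  0.32404632  0.02474523] 0.41182299150804974
```

View pics/s7.png

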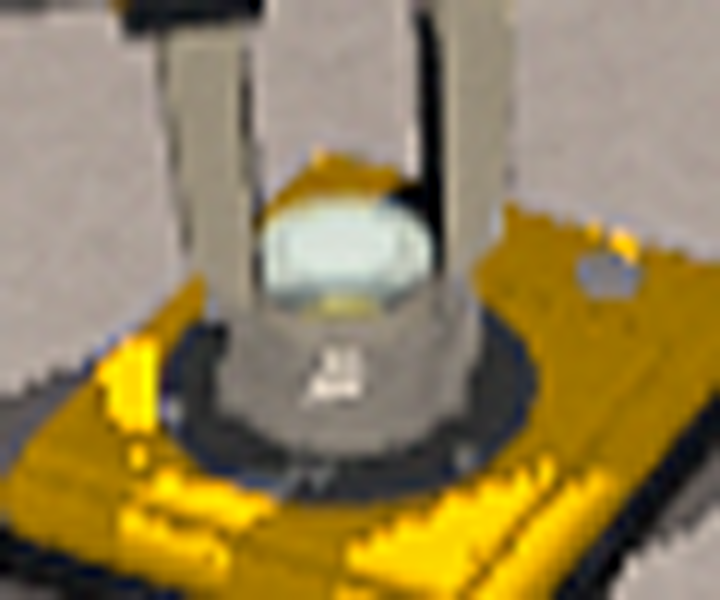

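>>> arm_command(increments="0.3 -0.001 -0.0005 0 0 0 0;0.3 -0.001 -0.0005 -0.001 0 0 0;0.3 -0.001 -0.0005 -0.002 0 0 0;0.3 -0.001 -0.0005 -0.0025 0 0 0;0.3 -0.001 -0.0005 -0.0025 0 0 0")

```text
clock: 10.68
position: [0.5708, 0.0001, 0.0675]
ee_rot: [-0.0, 0.851, 0.524, -0.0]
contact_force: [-0.2, -0.3, -0.3]
width: 0.415
```

>>> arm_command(increments="0.3 0 0 -0.0005 0 0 0;0.3 0 0 -0.001 0 0 0;0.3 0 0 -0.0015 0 0 0;0.3 0 0 -0.0015 0 0 0")

```text
clock: 11.18
position: [0.5709, 0.0, 0.0661]
ee_rot: [-0.0, 0.851, 0.524, -0.0]
contact_force: [0.2, 0.5, -0.1]
width: 0.413
```

>>> arm_command(increments="0.5 0 0 0 0 0 0;0.6 0 0 0 0 0 0;0.6 0 0 0.005 0 0 0;0.6 0 0 0.05 0 0 0;0.6 0 0 0.1 0 0 0;0.6 0 0.04 0.12 0 0 0;0.6 0 0.1 0.12 0 0 0")

```text
clock: 12.05
position: [0.573, 0.0999, 0.19]
ee_rot: [0.002, 0.852, 0.523, 0.003]
contact_force: [1.2, -0.1, -0.2]
width: 0.601
```

```bash
python3 - <<'E'
from h import *
o=observe();print(o['position'],o['contact_force'],o['torque'],o['width'])
s=get_image("side"); t=get_image("top"); cv2.imwrite("pics/s8.png",np.hstack([crop(s,312,190,25,25,14),crop(t,312,205,25,25,14)]));cv2.imwrite("pics/side8.png",s);cv2.imwrite("pics/top8.png",t)
E
```

```text
[0.57300029 0.09989047 0.18999889] [ 1.23847112 -0.06860656 -0.20417933] [-0.06477369  0.11861577  0.02476742] 0.6010592727807984
```

View pics/s8.png

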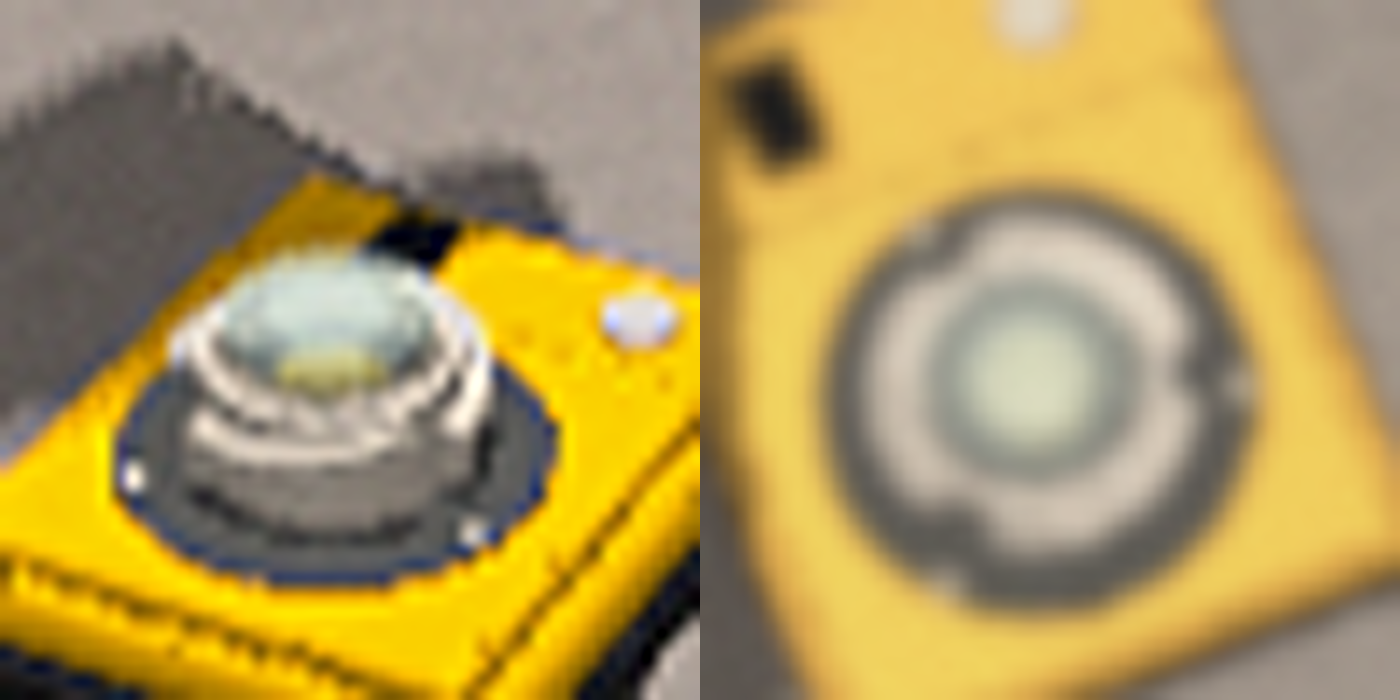

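The lens sits level and centred in the barrel: side crop (330,320), top crop (1030,375). Moving to the ring.

>>> arm_command(increments="0.78 -0.0545 0.174 -0.1115 0 0 10;0.78 -0.0545 0.174 -0.1115 0 0 20;0.78 -0.0545 0.174 -0.1115 0 0 30;0.78 -0.0545 0.174 -0.1115 0 0 40;0.78 -0.0545 0.174 -0.1115 0 0 50;0.78 -0.0545 0.174 -0.1115 0 0 60;0.78 -0.0545 0.174 -0.1115 0 0 70;0.78 -0.0545 0.174 -0.1115 0 0 80;0.78 -0.0545 0.174 -0.1115 0 0 90;0.78 -0.0545 0.174 -0.1115 0 0 90")

```text
clock: 13.4
position: [0.5165, 0.2737, 0.0748]
ee_rot: [0.0, 0.232, 0.973, -0.0]
contact_force: [-0.5, -0.3, 0.5]
width: 0.777
```

```bash
python3 - <<'E'
from h import *
o=observe();print(o['position'],o['ee_rot'],o['joints'])
s=get_image("side"); cv2.imwrite("pics/s9.png",crop(s,239,165,30,30,12))
E
```

```text
[0.51653603 0.27365861 0.07475293] [ 1.70584503e-05  2.31864412e-01  9.72748112e-01 -6.22693531e-05] [ 3.99576133e-01  2.02110568e-01  1.67867371e+00 -1.26598449e-04
  1.26085461e+00 -7.03193796e-01]
```

View pics/s9.png

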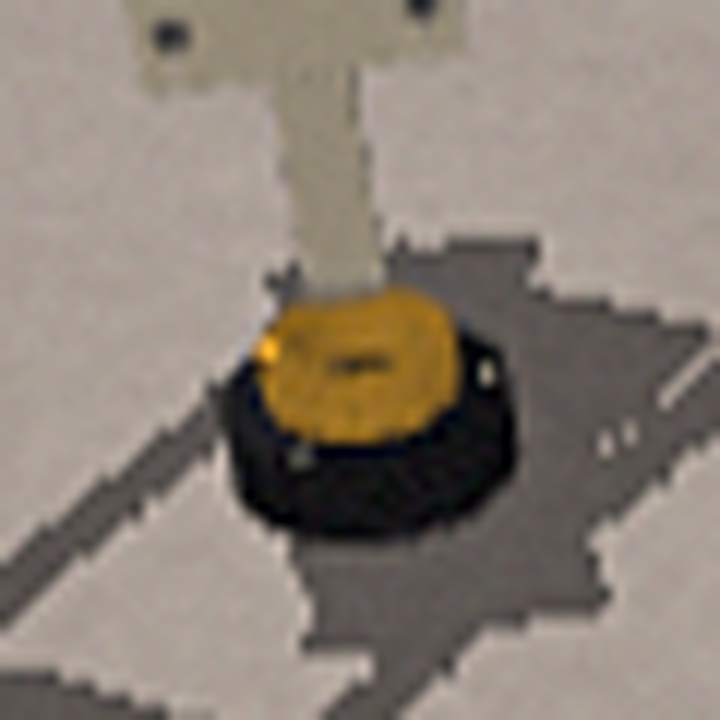

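>>> arm_command(increments="0.78 0 0 -0.025 0 0 0;0.78 0 0 -0.04 0 0 0;0.78 0 0 -0.047 0 0 0;0.78 0 0 -0.047 0 0 0;0.4 0 0 -0.047 0 0 0;0.4 0 0 -0.047 0 0 0;0.4 0 0 -0.047 0 0 0;0.4 0 0 -0.047 0 0 0")

```text
clock: 14.45
position: [0.5168, 0.2742, 0.0282]
ee_rot: [0.0, 0.231, 0.973, 0.0]
contact_force: [-0.4, -0.8, 2.5]
width: 0.51
```

>>> arm_command(increments="0.7 0 0 0 0 0 0;0.7 0 0 0 0 0 0;0.7 0 0 0 0 0 -10;0.7 0 0 0 0 0 -20;0.7 0 0 0 0 0 -30;0.7 0 0 0 0 0 -40;0.7 0 0 0 0 0 -50;0.7 0 0 0 0 0 -60;0.7 0 0 0 0 0 -70;0.7 0 0 0 0 0 -80;0.7 0 0 0 0 0 -90;0.7 0 0 0 0 0 -90;0.4 0 0 0 0 0 -90;0.4 0 0 0 0 0 -90;0.4 0 0 0 0 0 -90;0.4 0 0 0 0 0 -90")

```text
clock: 16.45
position: [0.5163, 0.274, 0.0276]
ee_rot: [-0.0, 0.851, 0.525, -0.0]
contact_force: [-0.3, -0.4, -0.3]
width: 0.509
```

```bash
python3 - <<'E'
from h import *
o=observe();print(o['position'],o['ee_rot'],o['joints'])
s=get_image("side"); cv2.imwrite("pics/s10.png",crop(s,239,165,30,30,12))
E
```

```text
[0.51633533 0.27402352 0.02759237] [-1.51203200e-05  8.51317744e-01  5.24650451e-01 -5.49969920e-05] [4.00200820e-01 2.60813748e-01 1.70469189e+00 1.43264046e-05
 1.17620032e+00 8.66382709e-01]
```

View pics/s10.png

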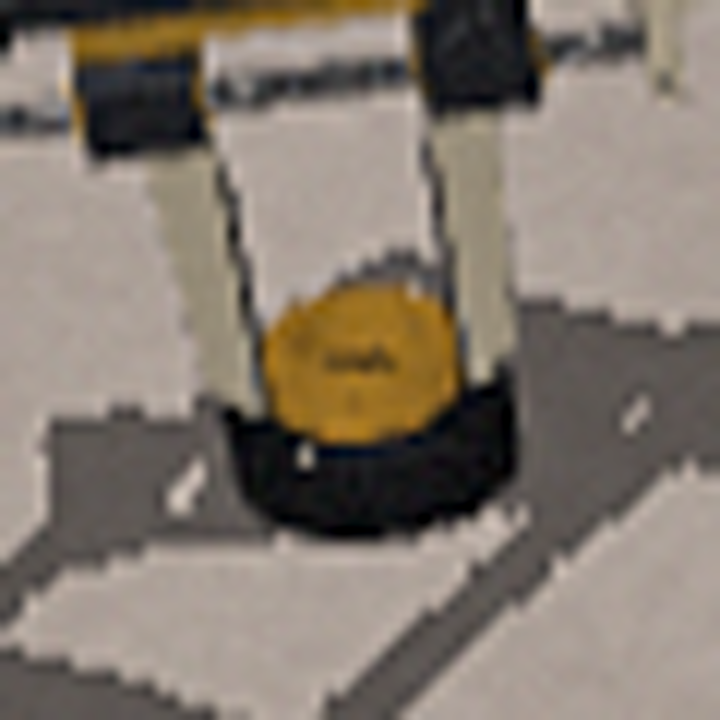

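>>> arm_command(increments="0.4 0 0 0.03 0 0 0;0.4 0 0 0.09 0 0 0;0.4 0.012 -0.06 0.1 0 0 10;0.4 0.024 -0.12 0.1 0 0 20;0.4 0.036 -0.18 0.1 0 0 30;0.4 0.046 -0.23 0.1 0 0 40;0.4 0.0525 -0.264 0.1 0 0 50;0.4 0.0545 -0.274 0.095 0 0 60;0.4 0.0545 -0.274 0.09 0 0 63;0.4 0.0545 -0.274 0.09 0 0 63;0.4 0.0545 -0.274 0.09 0 0 63")

```text
clock: 17.88
position: [0.5709, 0.0002, 0.1177]
ee_rot: [-0.0, 0.452, 0.892, -0.0]
contact_force: [0.1, -0.0, -1.7]
width: 0.511
```

```bash
python3 - <<'E'
from h import *
o=observe();print(o['position'],o['ee_rot'],o['contact_force'],o['torque'],o['joints'])
s=get_image("side"); t=get_image("top");cv2.imwrite("pics/s11.png",np.hstack([crop(s,312,185,25,30,12),crop(t,312,205,30,30,12)])[:600,:]);cv2.imwrite("pics/side11.png",s)
E
```

```text
[5.70867373e-01 2.27039456e-04 1.17713422e-01] [-1.47786238e-05  4.52398191e-01  8.91816055e-01 -5.42624671e-06] [ 0.14553034 -0.0105599  -1.73108101] [-0.04579124 -0.00105524  0.02990251] [-8.94116326e-02  1.22007387e-01  1.68478868e+00  9.11613566e-07
  1.33482806e+00 -7.21302933e-01]
```

View pics/s11.png

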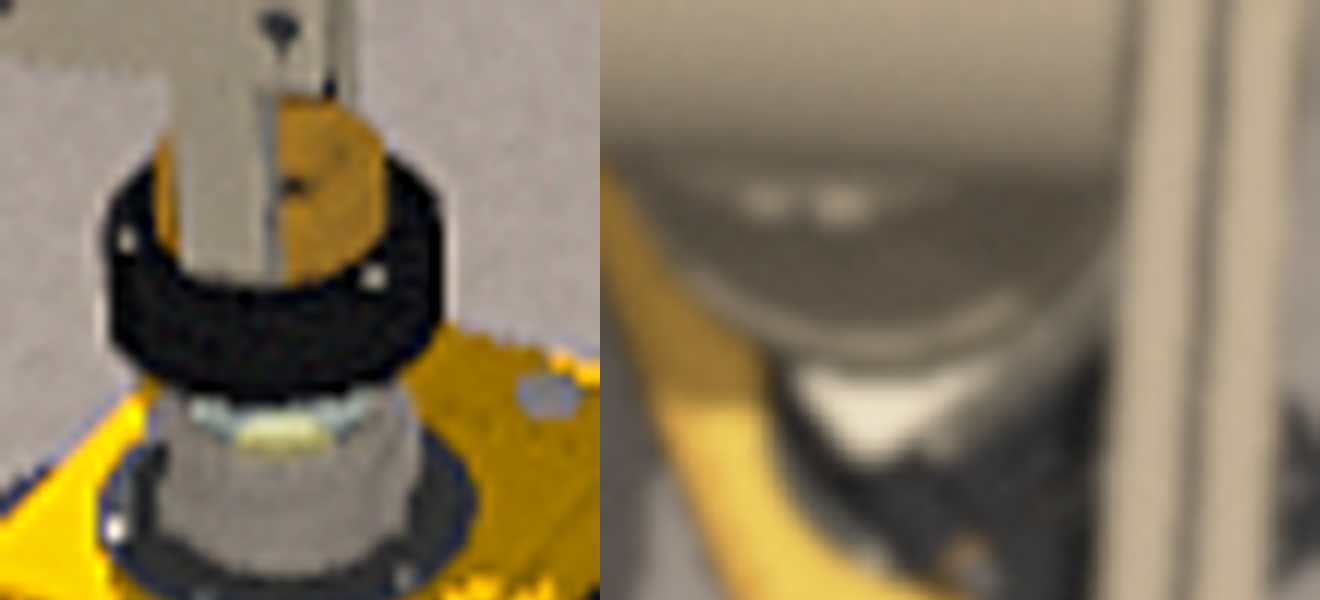

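```bash
python3 - <<'E'
from h import *
px=lambda x,y:(287+x/12-.5,155+y/12-.5)
def f(n,pts,z):
    P=np.array([onz("side",px(*p),z)[:2] for p in pts]); w=P-[.5709,.0002]
    print(n,P.round(4).tolist(),np.hypot(*w.T).round(4),np.degrees(np.arctan2(w[:,1],w[:,0])).round(1),"chord",np.hypot(*(P[0]-P[1])).round(4),np.degrees(np.arctan2(*(P[0]-P[1])[::-1])).round(1))
f("ring",[(128,240),(375,277)],.1141)
f("light",[(113,527),(405,577)],.038)
E
```

```text
ring [[0.5427, 0.0138], [0.5721, -0.031]] [0.0313 0.0312] [154.3 -87.8] chord 0.0536 123.3
light [[0.5376, 0.0194], [0.5737, -0.0366]] [0.0384 0.0369] [150.1 -85.6] chord 0.0666 122.8
```

>>> arm_command(increments="0.4 0 0 -0.01 0 0 0;0.4 0 0 -0.018 0 0 0;0.4 0 0 -0.023 0 0 0;0.4 0 0 -0.027 0 0 0;0.4 0 0 -0.030 0 0 0;0.4 0 0 -0.030 0 0 0")

```text
clock: 18.73
position: [0.5708, 0.0, 0.0874]
ee_rot: [-0.0, 0.452, 0.892, -0.0]
contact_force: [0.0, -0.0, -0.8]
width: 0.515
```

>>> arm_command(increments="0.4 0 0 -0.001 0 0 0;0.4 0 0 -0.002 0 0 0;0.4 0 0 -0.003 0 0 0;0.4 0 0 -0.004 0 0 0;0.4 0 0 -0.005 0 0 0;0.4 0 0 -0.006 0 0 0;0.4 0 0 -0.006 0 0 0")

```text
clock: 19.6
position: [0.5708, 0.0001, 0.0815]
ee_rot: [-0.0, 0.452, 0.892, -0.0]
contact_force: [1.9, -0.6, -0.8]
width: 0.51
```

>>> arm_command(increments="0.4 0 0 -0.001 0 0 0;0.4 0 0 -0.001 0 0 0;0.4 0 0 -0.002 0 0 0;0.4 0 0 -0.002 0 0 0")

```text
clock: 20.1
position: [0.5708, 0.0, 0.0795]
ee_rot: [-0.0, 0.452, 0.892, -0.0]
contact_force: [-0.0, 0.1, -0.9]
width: 0.514
```

>>> arm_command(increments="0.4 0 0 -0.0005 0 0 0;0.4 0 0 -0.0005 0 0 0;0.4 0 0 -0.001 0 0 0;0.4 0 0 -0.001 0 0 0")

```text
clock: 20.6
position: [0.5709, 0.0, 0.0786]
ee_rot: [-0.0, 0.452, 0.892, -0.0]
contact_force: [0.3, -0.2, -1.9]
width: 0.509
```

>>> arm_command(increments="0.4 0 0 -0.0005 0 0 0;0.4 0 0 -0.0005 0 0 0;0.4 0 0 -0.001 0 0 0;0.4 0 0 -0.001 0 0 0")

```text
clock: 21.1
position: [0.571, -0.0, 0.0779]
ee_rot: [0.0, 0.452, 0.892, 0.0]
contact_force: [-1.0, -0.2, 2.6]
width: 0.513
```

```bash
python3 - <<'E'
from h import *
o=observe();print(o['position'],o['contact_force'],o['torque'],o['joints'])
s=get_image("side");cv2.imwrite("pics/s12.png",crop(s,312,185,25,30,12))
E
```

```text
[ 5.70982415e-01 -2.43493357e-05  7.78521042e-02] [-1.01195677 -0.20613345  2.59837042] [0.01465831 0.24239851 0.06869984] [-8.98090313e-02  1.63714929e-01  1.71604338e+00 -3.83225933e-05
  1.26167480e+00 -7.22524541e-01]
```

View pics/s12.png

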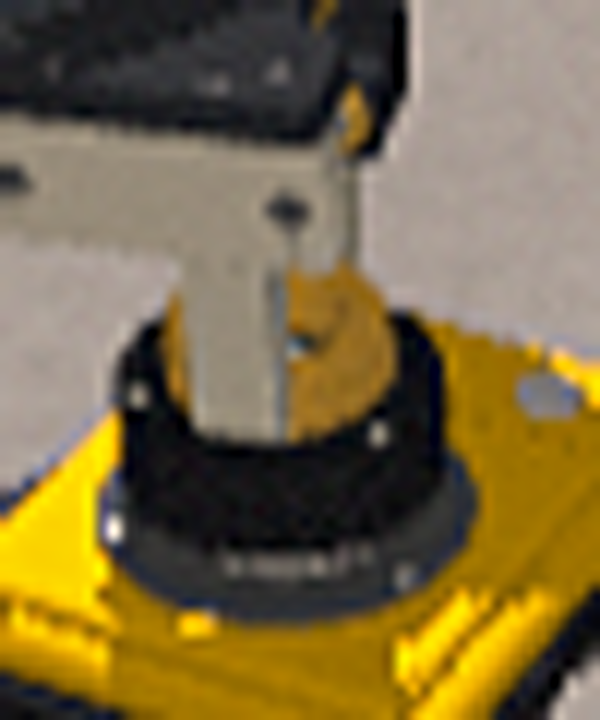

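>>> arm_command(increments="0.4 0 0 0.0007 0 0 0;0.4 0 0 0.0007 0 0 -5;0.4 0 0 0.0007 0 0 -10;0.4 0 0 0.0007 0 0 -15;0.4 0 0 0.0007 0 0 -15")

```text
clock: 21.78
position: [0.5709, 0.0, 0.0782]
ee_rot: [-0.0, 0.564, 0.826, 0.0]
contact_force: [-0.9, 0.3, 0.2]
width: 0.511
```

```bash
cat > st.py <<'E'
from bench import observe
from math import atan2,degrees
o=observe();q=o['ee_rot'];p=o['position'].round(4)
print(p,"jaw",round((2*degrees(atan2(q[2],q[1]))-90),2),o['contact_force'].round(2),o['torque'].round(3),"t6",o['tau'][5].round(3),o['clock'])
E
python3 st.py
```

```text
[0.5709 0.     0.0782] jaw 21.29 [-0.86  0.29  0.17] [-0.052 -0.008 -0.031] t6 0.978 21.775
```

>>> arm_command(increments="0.4 0 0 0 0 0 -5;0.4 0 0 0 0 0 -5;0.4 0 0 0 0 0 -5")

```text
clock: 22.15
position: [0.5709, 0.0, 0.0783]
ee_rot: [-0.0, 0.599, 0.801, -0.0]
contact_force: [-0.5, -0.0, -0.2]
width: 0.513
```

```bash
python3 st.py
```

```text
[0.5709 0.     0.0783] jaw 16.41 [-0.49 -0.04 -0.19] [-0.024  0.04   0.019] t6 0.017 22.15
```

>>> arm_command(increments="0.4 0 0 0 0 0 -5;0.4 0 0 0 0 0 -5;0.4 0 0 0 0 0 -5")

```text
clock: 22.52
position: [0.5709, 0.0, 0.0783]
ee_rot: [-0.0, 0.633, 0.774, -0.0]
contact_force: [-0.8, -0.2, -0.6]
width: 0.511
```

```bash
python3 st.py
```

```text
[0.5709 0.     0.0783] jaw 11.41 [-0.75 -0.15 -0.56] [-0.049  0.006  0.007] t6 0.021 22.525
```

>>> arm_command(increments="0.4 0 0 0 0 0 -4;0.4 0 0 0 0 0 -4;0.4 0 0 0 0 0 -4")

```text
clock: 22.9
position: [0.5709, 0.0, 0.0783]
ee_rot: [-0.0, 0.66, 0.751, -0.0]
contact_force: [0.1, -0.3, -1.1]
width: 0.513
```

```bash
python3 st.py
```

```text
[0.5709 0.     0.0783] jaw 7.39 [ 0.09 -0.32 -1.1 ] [ 0.003  0.089 -0.017] t6 0.013 22.9
```

>>> arm_command(increments="0.4 0 0 0 0 0 -4;0.4 0 0 0 0 0 -4;0.4 0 0 0 0 0 -4")

```text
clock: 23.28
position: [0.5709, 0.0, 0.0783]
ee_rot: [-0.0, 0.686, 0.728, -0.0]
contact_force: [0.8, -0.8, -0.4]
width: 0.509
```

```bash
python3 st.py
```

```text
[0.5709 0.     0.0783] jaw 3.38 [ 0.77 -0.8  -0.44] [-0.074  0.072  0.008] t6 0.017 23.275
```

>>> arm_command(increments="0.4 0 0 0 0 0 -4;0.4 0 0 0 0 0 -4;0.4 0 0 0 0 0 -4")

```text
clock: 23.65
position: [0.5709, 0.0, 0.0783]
ee_rot: [-0.0, 0.711, 0.703, -0.0]
contact_force: [0.1, -0.2, -0.7]
width: 0.508
```

```bash
python3 st.py
```

```text
[0.5709 0.     0.0783] jaw -0.63 [ 0.1  -0.24 -0.73] [-0.049  0.02  -0.011] t6 0.018 23.65
```

>>> arm_command(increments="0.4 0 0 0 0 0 -4;0.4 0 0 0 0 0 -4;0.4 0 0 0 0 0 -4")

```text
clock: 24.02
position: [0.5709, 0.0, 0.0783]
ee_rot: [-0.0, 0.735, 0.678, -0.0]
contact_force: [0.4, -0.4, -1.6]
width: 0.511
```

```bash
python3 st.py
```

```text
[0.5709 0.     0.0783] jaw -4.63 [ 0.37 -0.43 -1.58] [-0.054  0.05   0.027] t6 0.015 24.025
```

>>> arm_command(increments="0.4 0 0 0 0 0 -4;0.4 0 0 0 0 0 -4;0.4 0 0 0 0 0 -4")

```text
clock: 24.4
position: [0.5708, 0.0, 0.0782]
ee_rot: [-0.0, 0.758, 0.652, -0.0]
contact_force: [-0.4, -1.1, -3.3]
width: 0.509
```

```bash
python3 st.py
```

```text
[0.5708 0.     0.0782] jaw -8.63 [-0.36 -1.07 -3.3 ] [-0.046  0.029 -0.06 ] t6 -0.004 24.4
```

>>> arm_command(increments="0.4 0 0 0 0 0 -4;0.4 0 0 0 0 0 -4;0.4 0 0 0 0 0 -4")

```text
clock: 24.78
position: [0.5707, 0.0, 0.0781]
ee_rot: [-0.0, 0.781, 0.625, -0.0]
contact_force: [0.5, -0.5, -3.9]
width: 0.512
```

```bash
python3 st.py
```

```text
[0.5707 0.     0.0781] jaw -12.63 [ 0.53 -0.48 -3.91] [-0.117  0.049 -0.009] t6 -0.028 24.775
```

>>> arm_command(increments="0.6 0 0 0 0 0 0;0.6 0 0 0 0 0 0;0.6 0 0 0 0 0 0;0.4 0 0 0 0 0 0;0.4 0 0 0 0 0 0;0.4 0 0 0 0 0 0")

```text
clock: 25.52
position: [0.571, 0.0, 0.0785]
ee_rot: [0.0, 0.781, 0.624, 0.0]
contact_force: [-0.8, -0.5, 1.4]
width: 0.51
```

```bash
python3 st.py
```

```text
[0.571  0.     0.0785] jaw -12.74 [-0.81 -0.47  1.44] [-0.02   0.171  0.026] t6 0.011 25.525
```

>>> arm_command(increments="0.4 0 0 -0.0001 0 0 -2;0.4 0 0 -0.0003 0 0 -4;0.4 0 0 -0.0003 0 0 -4;0.4 0 0 -0.0003 0 0 -4")

```text
clock: 26.02
position: [0.5711, -0.0001, 0.0782]
ee_rot: [0.0, 0.803, 0.597, 0.0]
contact_force: [0.8, -0.1, 1.8]
width: 0.511
```

```bash
python3 st.py
```

```text
[ 5.711e-01 -1.000e-04  7.820e-02] jaw -16.74 [ 0.8  -0.06  1.78] [-0.131  0.039 -0.062] t6 -0.019 26.025
```

```bash
cat > av.py <<'E'
from bench import observe,get_image
import numpy as np
from math import atan2,degrees
F=[];T=[];t6=[];P=[]
for i in range(8):
    o=observe();F.append(o['contact_force']);T.append(o['torque']);t6.append(o['tau'][5]);P.append(o['position'])
    if i<7:get_image("side")
q=o['ee_rot']
print("z",np.mean(P,0)[2].round(5),"jaw",round((2*degrees(atan2(q[2],q[1]))-90),2),"F",np.mean(F,0).round(2),"Tz",np.mean(T,0)[2].round(4),"+-",(np.std(T,0)[2]/8**.5).round(4),"t6",np.mean(t6).round(4),np.std(t6).round(4),o['clock'])
E
python3 av.py
```

```text
z 0.0782 jaw -16.74 F [ 0.34 -0.63  2.51] Tz -0.0522 +- 0.0107 t6 -0.0467 0.0109 26.375
```

>>> arm_command(increments="0.4 0 0 -0.00015 0 0 -2;0.4 0 0 -0.0003 0 0 -4;0.4 0 0 -0.0003 0 0 -4")

```text
clock: 26.75
position: [0.571, 0.0, 0.0779]
ee_rot: [0.0, 0.823, 0.568, 0.0]
contact_force: [-0.1, -0.2, 4.2]
width: 0.517
```

```bash
python3 av.py
```

```text
z 0.07788 jaw -20.74 F [ 0.15 -0.55  4.28] Tz -0.042 +- 0.0079 t6 0.0447 0.137 27.1
```

>>> arm_command(increments="0.4 0 0 -0.00015 0 0 -2;0.4 0 0 -0.0003 0 0 -4;0.4 0 0 -0.0003 0 0 -4")

```text
clock: 27.48
position: [0.5711, 0.0, 0.0777]
ee_rot: [0.0, 0.842, 0.539, 0.0]
contact_force: [0.2, -0.8, 6.3]
width: 0.511
```

```bash
python3 av.py
```

```text
z 0.07763 jaw -24.75 F [ 0.1  -0.08  5.94] Tz -0.0198 +- 0.012 t6 0.0464 0.1014 27.825
```

>>> arm_command(increments="0.6 0 0 0 0 0 0;0.6 0 0 0.0006 0 0 0;0.6 0 0 0.0006 0 0 0;0.4 0 0 0.0006 0 0 0;0.4 0 0 0.0006 0 0 0;0.4 0 0 0.0006 0 0 0")

```text
clock: 28.58
position: [0.5708, -0.0, 0.0779]
ee_rot: [-0.0, 0.842, 0.539, -0.0]
contact_force: [0.9, -0.1, -1.9]
width: 0.514
```

```bash
python3 av.py
```

```text
z 0.07788 jaw -24.75 F [ 1.11 -0.23 -2.45] Tz 0.0325 +- 0.0062 t6 0.0373 0.0003 28.925
```

>>> arm_command(increments="0.4 0 0 0 0 0 -2;0.4 0 0 0 0 0 -4;0.4 0 0 0 0 0 -4")

```text
clock: 29.3
position: [0.5707, 0.0, 0.0777]
ee_rot: [-0.0, 0.861, 0.509, -0.0]
contact_force: [0.7, -0.6, -5.3]
width: 0.509
```

```bash
python3 av.py
```

```text
z 0.07774 jaw -28.75 F [ 1.34 -0.82 -6.32] Tz -0.0636 +- 0.0065 t6 0.0191 0.1285 29.65
```

>>> arm_command(increments="0.4 0 0 -0.0003 0 0 -2;0.4 0 0 -0.0005 0 0 -4;0.4 0 0 -0.0006 0 0 -6;0.4 0 0 -0.0006 0 0 -6")

```text
clock: 30.15
position: [0.5708, 0.0001, 0.0773]
ee_rot: [-0.0, 0.886, 0.463, -0.0]
contact_force: [0.7, -0.9, -6.0]
width: 0.509
```

```bash
python3 av.py
```

```text
z 0.07735 jaw -34.74 F [ 0.34 -0.33 -6.34] Tz -0.0238 +- 0.0109 t6 0.0386 0.1246 30.5
```

```bash
python3 - <<'E'
from h import *
s=get_image("side");cv2.imwrite("pics/s13.png",crop(s,312,185,25,30,12))
E
```

View pics/s13.png

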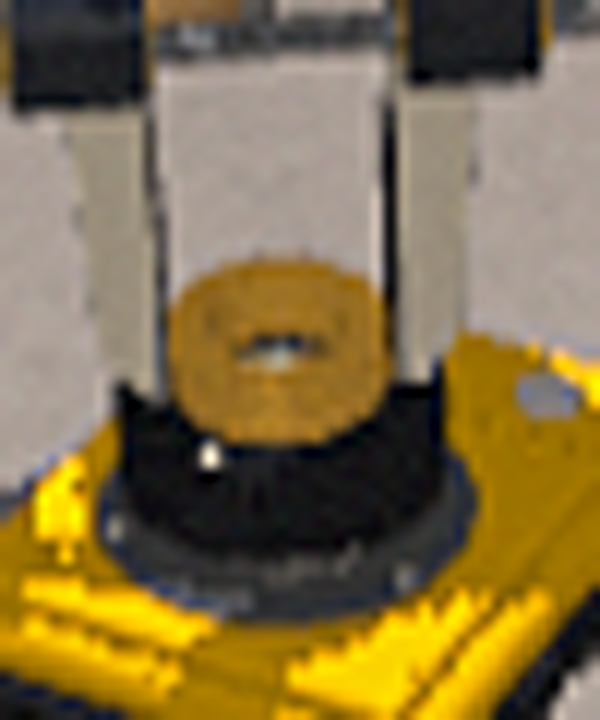

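```bash
python3 - <<'E'
from h import *
px=lambda x,y:(287+x/12-.5,155+y/12-.5)
for p,z in(((208,453),.0745),((138,393),.0745),((380,432),.0745)):
    w=onz("side",px(*p),z)[:2]-[.5709,0]; print(p,np.hypot(*w).round(4),np.degrees(np.arctan2(w[1],w[0])).round(1))
E
```

```text
(208, 453) 0.0328 -157.3
(138, 393) 0.0313 153.4
(380, 432) 0.0312 -87.5
```

>>> arm_command(increments="0.4 0 0 -0.0001 0 0 -1;0.4 0 0 -0.0002 0 0 -2")

```text
clock: 30.8
position: [0.5709, -0.0, 0.0772]
ee_rot: [0.0, 0.894, 0.448, -0.0]
contact_force: [-0.7, -0.8, -5.8]
width: 0.515
```

```bash
python3 - <<'E'
from bench import *
for i in range(5):
    o=observe(); print(o['clock'],o['torque'].round(3),o['tau'][5].round(3),o['qd'][5].round(4),o['joints'][5].round(4),o['contact_force'].round(1),o['position'].round(4)); get_image("side")
E
```

```text
30.8 [-0.107  0.172  0.491] 0.122 0.1394 0.5526 [-0.7 -0.8 -5.8] [ 0.5709 -0.      0.0772]
30.85 [-0.134  0.138  0.294] 0.055 -0.0263 0.5535 [ 0.9 -0.3 -5.5] [5.709e-01 1.000e-04 7.730e-02]
30.9 [-0.123  0.129  0.243] 0.475 -0.0165 0.5523 [-0.1 -1.2 -4.8] [0.5709 0.     0.0773]
30.95 [-0.099  0.175  0.252] 0.338 -0.007 0.5518 [-0.2  0.4 -6.7] [0.5709 0.     0.0772]
31.0 [-0.093  0.165  0.225] 0.262 -0.0033 0.5516 [ 0.8 -0.3 -5.5] [0.5708 0.     0.0772]
```

In-motion torque was 0.49 N·m, meaning roughly 9–14 N of press, and the ring is 73° from the gap. That is snug and well under 25 N, so I'm releasing.

>>> arm_command(increments="0.55 0 0 0 0 0 0;0.65 0 0 0 0 0 0;0.65 0 0 0.005 0 0 0;0.65 0 0 0.04 0 0 0;0.65 0 0 0.09 0 0 0;0.65 0 0.05 0.12 0 0 0;0.65 0 0.11 0.12 0 0 0;0.65 -0.02 0.17 0.12 0 0 0;0.65 -0.02 0.2 0.12 0 0 0;0.65 -0.02 0.2 0.12 0 0 0")

```text
clock: 32.3
position: [0.5506, 0.2024, 0.198]
ee_rot: [-0.0, 0.893, 0.45, 0.001]
contact_force: [-0.4, 0.3, -0.5]
width: 0.651
```

```bash
python3 - <<'E'
from h import *
o=observe();print(o['position'],o['contact_force'],o['clock'])
s=get_image("side"); t=get_image("top");cv2.imwrite("pics/s14.png",np.hstack([crop(s,312,190,25,25,14),crop(t,312,205,25,25,14)]));cv2.imwrite("pics/side14.png",s);cv2.imwrite("pics/top14.png",t)
E
```

```text
[0.55062691 0.20236673 0.1979914 ] [-0.39646675  0.26155328 -0.46729573] 32.3
```

View pics/s14.png

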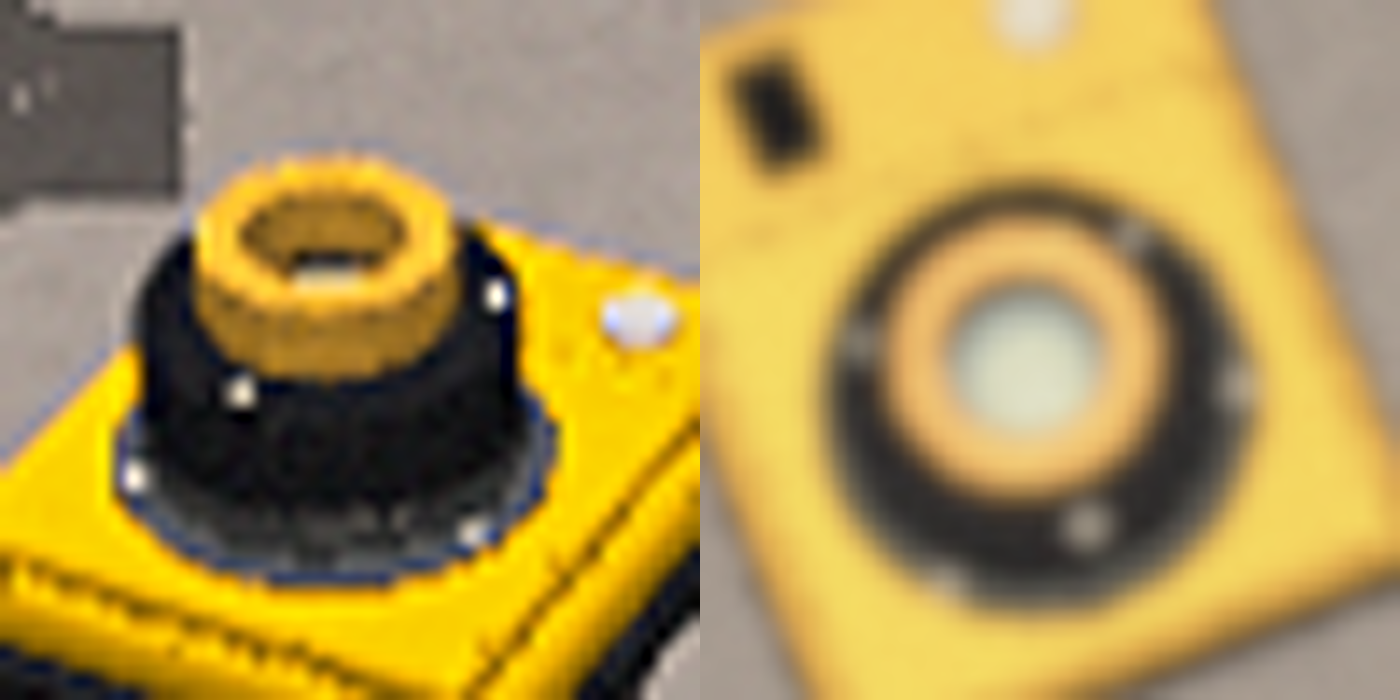

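View pics/side14.png

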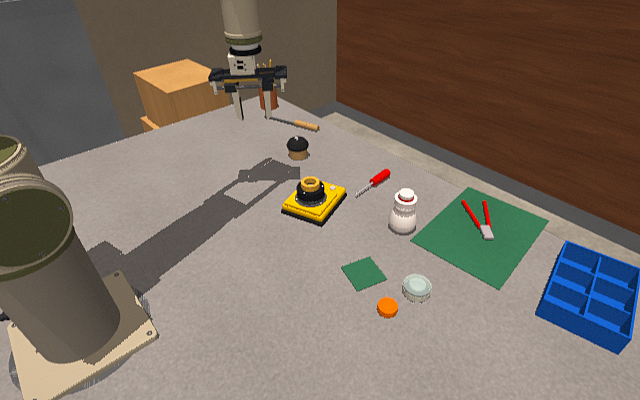

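```bash
python3 - <<'E'
from h import *
px=lambda x,y:(287+x/14-.5,165+y/14-.5)
for p in((240,390),(497,295)):
    w=onz("side",px(*p),.0735)[:2]-[.5709,0]; print(p,np.hypot(*w).round(4),np.degrees(np.arctan2(w[1],w[0])).round(1))
print(finish_job())
E
```

```text
(240, 390) 0.0323 -158.9
(497, 295) 0.0311 -41.2
the job is handed in; nothing more can be done
None
```

I set the lens dome up into the barrel, put the retaining ring over it and screwed it down clockwise until it was snug. I handed the job in at about 32 s of the 72 s allowed.

- **Lens:** I took the small clear lens from the green pad and gripped it twice at right angles so it was centred. I released it at about seat height. The pictures afterwards showed it level and centred.
- **Ring:** its pins went down through the gaps, and it came to rest on the lens about 13 mm below the rim, as expected. I turned it 73° clockwise in total. The white dots before release and after the arm withdrew show about 71° to 73°, so it stayed as left, and it looks level.
- **Tightness:** first resistance was blurred because the arm was partly holding or pressing the ring. My estimates put it between 42° and 52°, so I turned 21° to 31° past it. The turning torque was 0.49 N·m, which means roughly 9 to 14 N on the lens. That is above the 4 N needed and well under the 25 N that cracks the glass.

**Checks that disagreed:**
- Torque readings taken while the arm stood still were close to zero, so only the reading during motion was usable.
- The first grip on the lens was off-centre, pushing up with about 7 N. I put the lens back down on the pad and gripped it again.

In the last side picture the other things on the bench look unmoved, and the gripper is clear of everything.

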